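# Crimp the sample vial and hold the press closed

## Task

Crimp the amber sample vial in the blue hand press: stand it in the white nest of the pulled-out carriage, let go of it, and push the carriage fully home by its black knob. Only then flip the red safety catch fully over to the front, pull the lever by its ball fully down, and finish still holding it down so the crimp stays under pressure. Leave the other things on the bench where they are.

Things in the scene. Friction and masses are not known exactly. Their poses are not given: they have to be found in the camera images.
- amber_vial: The vial to crimp: upright brown glass, 22.6 mm diameter for its lower 32 mm, then a 17 mm neck, with a plain silver cap of 20.6 mm diameter from 38 to 46 mm; 46 mm high in all, about 28 g. Origin: centre of its underside, z up.
- press: Blue bench crimping press, fixed. Origin on the ram's axis at bench level; front is its own -x, z up; it may stand turned. Bed x -150 to +110, y -65 to +65, 18 mm high. Head x -30 to +108, y -30 to +30, z 125 to 205 mm; ram bar stands up through it to z 250. Below the head: ram jaws, 20 mm radius, down to z 88. Lever on the +y side, red catch on the -y side. The lever drives the ram down 17 mm.
- nest (a point): Centre of the flat floor of the white round nest on the carriage, where the vial's underside rests, 32 mm above the bench. The nest is a cup 27 mm wide inside, flaring to 35 mm at its rim (41 mm outside), which stands 10 mm above this floor. The point moves with the carriage; axes as the press.
- carriage_knob (a point): Middle of the carriage's upright black knob, 16 mm diameter, z 34 to 63 mm above the bench (point at 50 mm), 75 mm in front of the nest centre (press -x); axes as the press. Beside the carriage two steel guides, 31 to 42 mm either side of its centre line, stand 31 mm above the bench.
- carriage (a joint): Travel of the carriage along the press's x, m: 0 = fully home under the ram, 0.12 = fully out to the front (press -x). Slides with about 2.5 N and stays where left; hard stops at both ends.
- catch (a joint): Angle of the red safety catch, rad: 0 = engaged (paddle upright, its pawl blocks the lever), grows to the stop at 1.65 as the paddle is flipped forward and down to the press's front (-x). Light friction, about 1 N at the paddle; stays where left.
- catch_hinge (a point): Hinge axis of the catch, along the press's y, 206 mm above the bench at press x -45, y -53 mm. Axes turn with the catch: its z runs from the hinge along the paddle.
- catch_tip (a point): Near the free end of the catch's red paddle, 39 mm from the hinge; when engaged it is straight above the hinge at 245 mm. Paddle 8 mm thick (x) by 16 mm wide (y), with a 12 mm round bar, 20 mm wide, at this point.
- lever_angle (a joint): Angle of the lever, rad: 0 = upright (start), grows to the stop at 1.36 (fully down) as its ball swings forward (press -x) and down. A spring returns it when let go: about 2 N at the ball at the start, 8 to 10 N when down. While the catch is engaged it is blocked within about 0.05.
- lever_hinge (a point): The lever's pivot axis, along the press's y, in the lever's plane: press x 0, y 60 mm, 170 mm above the bench. The ball swings about it at 155 mm radius.
- lever_ball (a point): Centre of the lever's black ball, 32 mm diameter, at the end of a 12 mm steel rod; 325 mm above the bench when upright, 202 mm when fully down.
- lever: The whole lever: rod and ball, its shaft through the head and the steel lug that the catch blocks. Origin on the pivot axis at the middle of the head, press x 0, y 0, 170 mm above the bench; its z runs parallel to the rod towards the ball, y as the press.
- plunger: Brass spring plunger, 16 mm diameter, in the middle of the ram's jaws; origin: centre of its lower face, 88 mm above the bench at rest. It meets the seated vial's cap at about 0.8 rad of lever and presses it with about 11 N when the lever is fully down.
- clear_vial: Bystander: same vial shape in clear glass with a green cap, 46 mm high, 22.6 mm diameter; origin under its centre.
- cap_jar: Bystander: small white jar of caps, 52 mm diameter, 58 mm high; origin under its centre.
- beaker: Bystander: empty glass beaker, 72 mm diameter at the rim, 85 mm high; origin under its centre.
- reagent: Bystander: amber bottle with blue cap, 64 mm diameter, 150 mm high; origin under its centre.
- washbottle: Bystander: white plastic bottle with red cap, 60 mm diameter, 165 mm high; origin under its centre.
- scoop: Bystander: steel lab scoop lying flat, 160 mm long; origin under its middle, long axis its x.

How it is judged:
By the outcome, as a careful person would: the job done as asked, in the order asked, and still so for the second after the job is handed in, while the arm keeps its last pose, push and grip.
It also fails if it takes over 72 s, if anything falls off the work surface, if the arm or the gripper's body presses on something with over 40 N, if the wrist force passes 120 N, or if a joint passes its speed limit or range.

## Robot

A 7-joint arm with a two-finger parallel gripper is mounted at the origin on the work surface. World frame = base frame: x ahead of the robot, y to its left, z up, the work surface at z = 0. Lengths are in m, angles in degrees, forces in N, time in s.
With the tool pointing down it reaches from about 0.425 to 0.825 m from the base axis. Payload 3.6 kg.
Tool frame: the origin (TCP) lies midway between the tips of the shut fingers; the grasp point (between the pads) lies 19 mm behind it; z points along the fingers, y is the line along which they close (so a half turn about z gives the same grasp; the last joint's range is limited). The gripper opens to 85 mm and grips with 20 to 120 N. Pads are 22 mm wide; open, the fingers measure 114 mm over their backs; the gripper's body (76 mm by 85 mm) begins 54 mm behind the grasp point. The pads swing forward as they close: fully open they stand 13 mm farther back than shut.
Start: joints at [-77.607, 35.231, -0.722, 81.555, 0.464, 63.22, -2.315], TCP at [0.156, 0.631, 0.194] pointing down, gripper open.
Joint ranges: [-178.69, 178.69], [-17.37, 117.87], [-77.05, 75.6], [15.02, 138.74], [-78.02, 258.01], [0.78, 113.62], [-162.83, 162.83]. Speed limits (degrees/s): [159.86, 159.86, 180, 180, 180, 180, 180].

## Interface

Orientations are given as [roll, pitch, yaw] about the fixed x, y, z axes, in that order (R = Rz(yaw) Ry(pitch) Rx(roll)).
In Python, from cell import bot gives the robot as it stands. The module is installed in compiled form; this text tells all that it offers.
- The arm moves only by the shell command python3 -m jog 'ROWS' [OPENING] [FORCE]. ROWS is JSON, a list of rows, each an object of numbers: "tx", "ty", "tz": the shift along the tool's x, y, z in m; "ax", "ay", "az": the turn, a rotation vector about the tool's x, y, z in rad. A call has 1 to 10 rows; each row is the pose to reach, as a shift and turn from the pose commanded when the call began, along the tool's axes at that moment; what a row does not reach only later rows make up. A row lasts 1/10 s, in which the tool goes at most 50 mm and 8.59 degrees, less where a joint would pass 70% of its speed; a pose out of reach is approached as far as the arm can. A call with a gripper value outside its range is refused whole. OPENING is the gripper's target within -1 to 1 (shut at 1, half-way at 0, fully open at -1), set as the call begins (- or left out, the last holds). The fingers move at their own pace and stop on an object; FORCE is the grip in N (left out, the last holds). Time passes only in rows, so rows that repeat a pose let the fingers close. It gives the time, the measured TCP pose, the force, the opening and the grip force at its end, in the units of the state.
- bot.read_state(): the state, without advancing time (a new reading comes with each control period).
- bot.camera(name): name is "scene" or "top" or "wrist"; returns a dict with "pixels" (400x640x3 uint8, blue, green, red), "fx", "fy", "cx", "cy" (pixels), "R" (3x3) and "t" (3): a world point X has camera coordinates R X + t. Camera axes: x right, y down, z forward; pixel columns grow to the right and rows downward; lengths in m; the calibration is good to about 2 mm. A picture is of the moment at which its call begins. There is no depth.
- bot.job_done(): hands the job in; it is judged then, once.
The state is a dict: "time_s": time; "joints": joint angles; "qvel": joint speeds; "joint_efforts": joint torques, N m; "eef_pos": TCP position; "tool_rot": TCP orientation; "wrist_force": force on the tool from outside, world axes, zero at the start; "moment": the same for the moment, N m; "opening": finger opening in m; "gripper_force": force on a finger pad.
Only numpy, scipy, OpenCV 4.12 (cv2) and the standard library are available. Lean on these libraries where they do the work, as an engineer would, in place of code of your own. Each camera call takes 0.05 s, during which the arm holds its last target. There are 200 camera calls.

## Working session

There is one attempt and no reset: what is moved stays moved. The work goes in short steps, Python scripts to look and compute and a shell command to move; the robot and the scene stay as the last step left them, time stands still between calls to the robot, and variables do not carry over. Pictures are saved under pics/ and viewed, at most 10 in all, crops included, and the job is handed in when it is done.

```bash
mkdir -p pics
python3 - <<'E'
from cell import bot
import cv2,pickle
d={n:bot.camera(n) for n in("scene","top")}
pickle.dump(d,open("c0.pkl","wb"))
for n in d: cv2.imwrite(f"pics/{n}0.png",d[n]["pixels"]); print(n,d[n]["R"],d[n]["t"],d[n]["fx"],d[n]["cx"],d[n]["cy"])
print(bot.read_state())
E
```

```text
scene [[ 0.87857093  0.47741704  0.01364151]
 [ 0.36917849 -0.66070877 -0.65358332]
 [-0.30301875  0.57925546 -0.75673162]] [-0.47559441 -0.0597886   1.77821491] 497.66375312439186 319.95569499879497 198.1373374854287
top [[-0.026667   -0.99961655  0.00745881]
 [-0.98331549  0.02488756 -0.1801978 ]
 [ 0.17994307 -0.0121397  -0.98360211]] [0.03094656 0.54807475 1.30807724] 433.7366987602975 323.67496119246334 201.74958628323193
{'time_s': 0.1, 'joints': array([-77.60722976,  35.28456018,  -0.72278229,  81.63323856,
         0.46317172,  63.21936947,  -2.31462066]), 'qvel': array([-0.07143294, -0.04505233,  0.01856288, -0.18493985, -0.01724498,
        0.04152134,  0.01005217]), 'joint_efforts': array([ 1.49737887e-03, -4.70384753e+01,  2.60449955e-01, -1.71570826e+01,
        1.01465426e-02,  5.87349728e-03,  2.43850371e-05]), 'eef_pos': array([0.15606802, 0.63017759, 0.19273809]), 'tool_rot': array([-1.79865681e+02,  9.26557845e-04,  1.66092294e+02]), 'wrist_force': array([-0.03637053,  0.35272521, -0.04801274]), 'moment': array([-0.02229058,  0.0570107 ,  0.00925089]), 'gripper_force': 0.0, 'opening': 0.0853171820163923}
```

View pics/scene0.png

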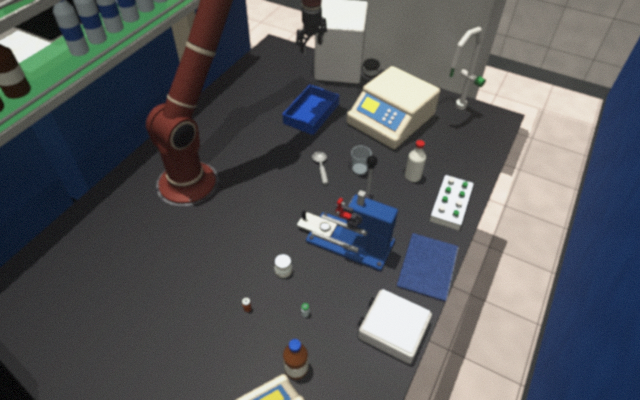

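View pics/top0.png

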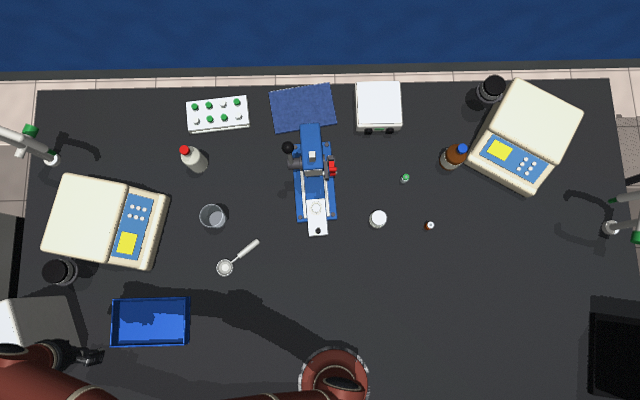

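The scene view shows the press with its carriage pulled out towards the robot and the amber vial at about (247,305). In the top view the vial cap is at about (430,225), the nest at (316,209), the knob at (318,231) and the lever ball at (288,147). I'll enlarge both areas.

```bash
cat > h.py <<'E'
import numpy as np,cv2,pickle
def ray(c,u,v,z):
    d=c["R"].T@np.array([(u-c["cx"])/c["fx"],(v-c["cy"])/c["fy"],1]); o=-c["R"].T@c["t"]
    return o+d*(z-o[2])/d[2]
def proj(c,X):
    p=c["R"]@np.asarray(X,float)+c["t"]; return np.array([c["fx"]*p[0]/p[2]+c["cx"],c["fy"]*p[1]/p[2]+c["cy"]])
E
python3 - <<'E'
import pickle,cv2,numpy as np
d=pickle.load(open("c0.pkl","rb"))
p=d["top"]["pixels"]
a=cv2.resize(p[118:243,270:350],None,fx=4.8,fy=4.8,interpolation=cv2.INTER_CUBIC)  # 384x600
b=cv2.resize(p[210:240,410:450],None,fx=10,fy=10,interpolation=cv2.INTER_CUBIC) #400x300
s=d["scene"]["pixels"]
c=cv2.resize(s[290:320,230:270],None,fx=10,fy=10,interpolation=cv2.INTER_CUBIC)
o=np.zeros((600,784,3),np.uint8);o[:,:384]=a;o[:300,384:]=b;o[300:,384:]=c
cv2.imwrite("pics/crop0.png",o)
E
```

```text
(no output)
```

View pics/crop0.png

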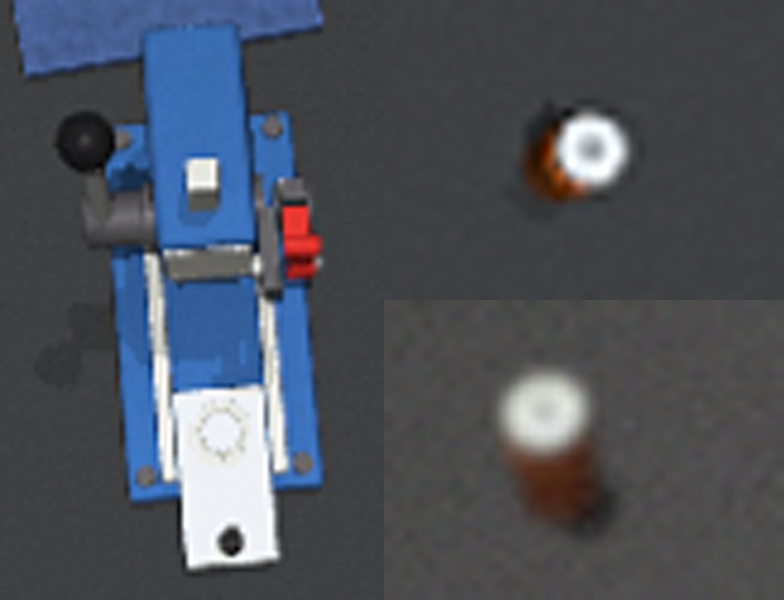

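Run:
```python
from h import *
d=pickle.load(open("c0.pkl","rb"));t=d["top"];s=d["scene"]
P=lambda n,c,u,v,z:print(n,ray(c,u,v,z).round(4))
P("vial top",t,430.45,224.55,.046);P("vial scene",s,245.65,300.65,.046)
f=lambda x,y:(270+(x+.5)/4.8-.5,118+(y+.5)/4.8-.5)
n=ray(t,*f(220,432),.042);k=ray(t,*f(232,540),.063);b=ray(t,*f(85,141),.325);r=ray(t,*f(202,171),.25)
print(n,k,b,r,[np.linalg.norm(n[:2]-q[:2]) for q in(k,r,b)])
for q in (n-k,r-n,r-k): print(np.degrees(np.arctan2(q[1],q[0])))
c=[ray(t,*f(*q),.018) for q in((131,500),(322,484),(289,112))]
print(c,np.linalg.norm(c[0]-c[1]),np.linalg.norm(c[2]-c[1]),[np.degrees(np.arctan2(*(q[1::-1]))) for q in (c[2]-c[1],c[0]-c[1])])
```

```text
vial top [ 0.4688 -0.3139  0.046 ]
vial scene [ 0.4708 -0.3151  0.046 ]
[0.53206867 0.04295426 0.042     ] [0.45846111 0.03677367 0.063     ] [0.64216738 0.10872789 0.325     ] [0.64679047 0.04813829 0.25      ] [np.float64(0.07386658687516233), np.float64(0.11483886629554799), np.float64(0.12824935334270837)]
4.799688346661134
2.5873097582565303
3.45329156134632
[array([0.49201255, 0.103057  , 0.018     ]), array([ 0.49945976, -0.02366477,  0.018     ]), array([ 0.75727206, -0.009306  ,  0.018     ])] 0.12694040759118133 0.25821184099397515 [np.float64(3.1877754565628136), np.float64(93.36329936240242)]
```

```bash
cat >> h.py <<'E'
from scipy.spatial.transform import Rotation as Ro
O=np.array([.6455,.0487,0]); Y=3.3
def W(x,y,z):  # press -> world (m)
    return O+Ro.from_euler('z',Y,degrees=True).apply([x,y,z])
def go(*T,rpy=(180,0,183.3)):
    from cell import bot
    s=bot.read_state(); R=Ro.from_euler('xyz',s["tool_rot"],degrees=True)
    a=(R.inv()*Ro.from_euler('xyz',rpy,degrees=True)).as_rotvec()
    print("pos",s["eef_pos"].round(4),"rpy",s["tool_rot"].round(2),"turn",a.round(4),"F",s["wrist_force"].round(1),"t",s["time_s"])
    for t in T: print(np.round(t,3),"->",R.inv().apply(np.array(t)-s["eef_pos"]).round(4))
E
python3 - <<'E'
from h import *
go((.45,.30,.2),(.48,.05,.2),(.47,-.3145,.15))
E
```

```text
pos [0.1561 0.6302 0.1927] rpy [-179.87    0.    166.09] turn [-2.300e-03 -3.000e-04 -3.003e-01] F [-0.   0.4 -0. ] t 0.1
[0.45 0.3  0.2 ] -> [-0.3647 -0.2499 -0.0067]
[0.48 0.05 0.2 ] -> [-0.4539 -0.4853 -0.0061]
[ 0.47  -0.314  0.15 ] -> [-0.5318 -0.8414  0.0447]
```

```bash
python3 -m jog '[{"tx":-0.036,"ty":-0.025,"az":-0.03},{"tx":-0.073,"ty":-0.05,"az":-0.06},{"tx":-0.11,"ty":-0.075,"az":-0.09},{"tx":-0.146,"ty":-0.1,"az":-0.12},{"tx":-0.182,"ty":-0.125,"az":-0.15},{"tx":-0.219,"ty":-0.15,"az":-0.18},{"tx":-0.255,"ty":-0.175,"az":-0.21},{"tx":-0.292,"ty":-0.2,"az":-0.24},{"tx":-0.328,"ty":-0.225,"az":-0.27},{"tx":-0.365,"ty":-0.25,"az":-0.3}]' -1
python3 - <<'E'
from h import *
go((.48,.05,.2),(.47,-.3145,.15))
E
```

```text
pos [0.1561 0.6302 0.1927] rpy [-179.87    0.    166.09] turn [-2.300e-03 -3.000e-04 -3.003e-01] F [-0.   0.4 -0. ] t 0.1
[0.48 0.05 0.2 ] -> [-0.4539 -0.4853 -0.0061]
[ 0.47  -0.314  0.15 ] -> [-0.5318 -0.8414  0.0447]invalid input
```

```bash
python3 -m jog '[{"tx":-0.036,"ty":-0.025,"tz":0,"ax":0,"ay":0,"az":-0.03},{"tx":-0.073,"ty":-0.05,"tz":0,"ax":0,"ay":0,"az":-0.06},{"tx":-0.11,"ty":-0.075,"tz":0,"ax":0,"ay":0,"az":-0.09},{"tx":-0.146,"ty":-0.1,"tz":0,"ax":0,"ay":0,"az":-0.12},{"tx":-0.182,"ty":-0.125,"tz":0,"ax":0,"ay":0,"az":-0.15},{"tx":-0.219,"ty":-0.15,"tz":0,"ax":0,"ay":0,"az":-0.18},{"tx":-0.255,"ty":-0.175,"tz":0,"ax":0,"ay":0,"az":-0.21},{"tx":-0.292,"ty":-0.2,"tz":0,"ax":0,"ay":0,"az":-0.24},{"tx":-0.328,"ty":-0.225,"tz":0,"ax":0,"ay":0,"az":-0.27},{"tx":-0.365,"ty":-0.25,"tz":0,"ax":0,"ay":0,"az":-0.3}]' -1
python3 - <<'E'
from h import *
go((.48,.05,.2),(.47,-.3145,.15))
E
```

```text
time_s: 1.1
eef_pos: [0.451, 0.2989, 0.1935]
tool_rot: [-180.0, -0.0, -176.6]
wrist_force: [-0.3, 0.8, -0.0]
opening: 0.0857
gripper_force: 0.0
pos [0.451  0.2989 0.1935] rpy [-1.7998e+02 -4.0000e-02 -1.7663e+02] turn [-0.0003 -0.0008  0.0012] F [-0.3  0.8 -0. ] t 1.1
[0.48 0.05 0.2 ] -> [-0.0143 -0.2502 -0.0064]
[ 0.47  -0.314  0.15 ] -> [ 0.0171 -0.6135  0.0437]
```

```bash
python3 -m jog '[{"tx":-0.003,"ty":-0.045,"tz":0,"ax":0,"ay":0,"az":0},{"tx":-0.006,"ty":-0.09,"tz":0,"ax":0,"ay":0,"az":0},{"tx":-0.009,"ty":-0.135,"tz":0,"ax":0,"ay":0,"az":0},{"tx":-0.012,"ty":-0.18,"tz":0,"ax":0,"ay":0,"az":0},{"tx":-0.014,"ty":-0.225,"tz":0,"ax":0,"ay":0,"az":0},{"tx":-0.012,"ty":-0.27,"tz":0,"ax":0,"ay":0,"az":0},{"tx":-0.009,"ty":-0.315,"tz":0,"ax":0,"ay":0,"az":0},{"tx":-0.006,"ty":-0.36,"tz":0,"ax":0,"ay":0,"az":0},{"tx":-0.002,"ty":-0.405,"tz":0,"ax":0,"ay":0,"az":0},{"tx":0,"ty":-0.45,"tz":0,"ax":0,"ay":0,"az":0}]' && python3 -m jog '[{"tx":0.004,"ty":-0.04,"tz":0.01,"ax":0,"ay":0,"az":0},{"tx":0.008,"ty":-0.08,"tz":0.02,"ax":0,"ay":0,"az":0},{"tx":0.012,"ty":-0.12,"tz":0.03,"ax":0,"ay":0,"az":0},{"tx":0.017,"ty":-0.163,"tz":0.044,"ax":0,"ay":0,"az":0},{"tx":0.017,"ty":-0.163,"tz":0.044,"ax":0,"ay":0,"az":0},{"tx":0.017,"ty":-0.163,"tz":0.044,"ax":0,"ay":0,"az":0}]'
python3 - <<'E'
from h import *
from cell import bot
go((.47,-.3145,.15),(.47,-.3145,.012))
c=bot.camera("wrist");pickle.dump(c,open("w1.pkl","wb"));cv2.imwrite("pics/w1.png",c["pixels"])
print(proj(c,(.47,-.3145,.046)),proj(c,(.47,-.3145,0)))
E
```

```text
time_s: 2.1
eef_pos: [0.4754, -0.1504, 0.1936]
tool_rot: [180.0, -0.0, -176.7]
wrist_force: [1.3, -0.1, -0.1]
opening: 0.0855
gripper_force: 0.0
time_s: 2.7
eef_pos: [0.4674, -0.3133, 0.1488]
tool_rot: [179.9, -0.1, -176.9]
wrist_force: [0.4, 0.7, 0.4]
opening: 0.0855
gripper_force: 0.0
pos [ 0.4674 -0.3133  0.1488] rpy [ 1.7993e+02 -1.2000e-01 -1.7690e+02] turn [ 0.0012 -0.002  -0.0034] F [0.4 0.7 0.4] t 2.7
[ 0.47  -0.314  0.15 ] -> [-0.0026 -0.0014 -0.0012]
[ 0.47  -0.314  0.012] -> [-0.0028 -0.0015  0.1368]
[315.91803407 184.72586708] [316.06703196 171.5773235 ]
```

View pics/w1.png

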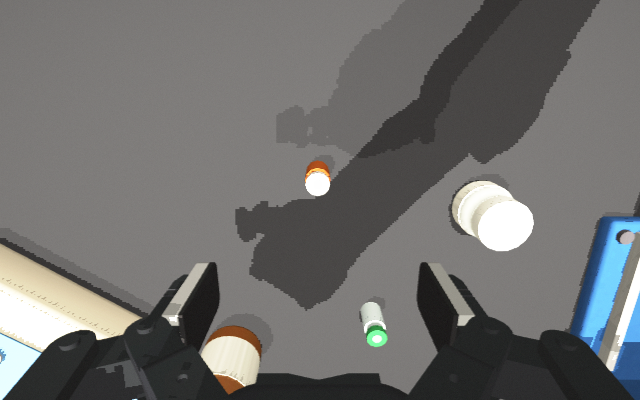

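The wrist view puts the cap at (317,184) against a predicted (316,185), so the vial estimate holds. The clear vial and the jar are clear of the fingers. I'll go down and grip.

```bash
python3 -m jog '[{"tx":-0.001,"ty":0,"tz":0.02,"ax":0,"ay":-0.002,"az":-0.003},{"tx":-0.003,"ty":-0.001,"tz":0.05,"ax":0,"ay":-0.002,"az":-0.003},{"tx":-0.003,"ty":-0.001,"tz":0.08,"ax":0,"ay":-0.002,"az":-0.003},{"tx":-0.003,"ty":-0.001,"tz":0.105,"ax":0,"ay":-0.002,"az":-0.003},{"tx":-0.003,"ty":-0.001,"tz":0.125,"ax":0,"ay":-0.002,"az":-0.003},{"tx":-0.003,"ty":-0.001,"tz":0.136,"ax":0,"ay":-0.002,"az":-0.003},{"tx":-0.003,"ty":-0.001,"tz":0.136,"ax":0,"ay":-0.002,"az":-0.003},{"tx":-0.003,"ty":-0.001,"tz":0.136,"ax":0,"ay":-0.002,"az":-0.003}]' && python3 -m jog '[{"tx":0,"ty":0,"tz":0,"ax":0,"ay":0,"az":0},{"tx":0,"ty":0,"tz":0,"ax":0,"ay":0,"az":0},{"tx":0,"ty":0,"tz":0,"ax":0,"ay":0,"az":0},{"tx":0,"ty":0,"tz":0,"ax":0,"ay":0,"az":0},{"tx":0,"ty":0,"tz":0,"ax":0,"ay":0,"az":0},{"tx":0,"ty":0,"tz":0,"ax":0,"ay":0,"az":0},{"tx":0,"ty":0,"tz":0,"ax":0,"ay":0,"az":0},{"tx":0,"ty":0,"tz":0,"ax":0,"ay":0,"az":0},{"tx":0,"ty":0,"tz":0,"ax":0,"ay":0,"az":0},{"tx":0,"ty":0,"tz":0,"ax":0,"ay":0,"az":0}]' 1 30
```

```text
time_s: 3.55
eef_pos: [0.4726, -0.3129, 0.0147]
tool_rot: [-180.0, 0.2, -176.5]
wrist_force: [0.6, 0.3, 0.7]
opening: 0.0851
gripper_force: 0.0
time_s: 4.55
eef_pos: [0.4716, -0.3133, 0.0138]
tool_rot: [180.0, 0.1, -176.5]
wrist_force: [-0.0, 0.4, 0.4]
opening: -0.0
gripper_force: 0.0
```

Run:
```python
from h import *
from cell import bot
go((.47,-.3145,.15))
c=bot.camera("wrist")["pixels"];t=bot.camera("top")["pixels"]
cv2.imwrite("pics/w2.png",np.hstack([c[100:400,150:490],cv2.resize(t[180:260,390:480],None,fx=3.75,fy=3.75)]))
```

```text
pos [ 0.4716 -0.3133  0.0138] rpy [ 1.8000e+02  1.1000e-01 -1.7655e+02] turn [0.     0.0019 0.0027] F [-0.   0.4  0.4] t 4.55
[ 0.47  -0.314  0.15 ] -> [ 0.0014 -0.0011 -0.1362]
```

View pics/w2.png

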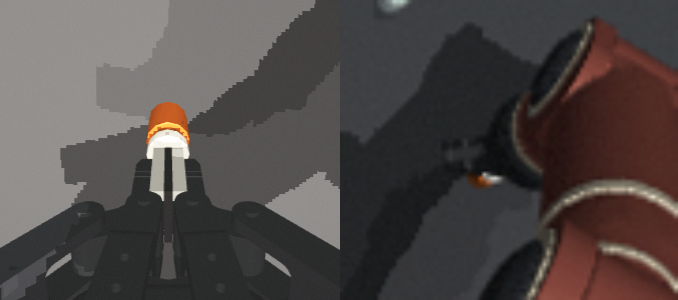

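The fingers closed fully and the vial is still in front of them, on the robot side. I'll lift with the fingers opening and look again.

```bash
python3 - <<'E'
from h import *
from cell import bot
c=bot.camera("wrist")
print("base far edge",ray(c,318,202,0),"cap far/left/right", ray(c,318,224,.046), ray(c,297,250,.046),ray(c,338,250,.046), "TCP px",proj(c,bot.read_state()["eef_pos"]))
E
python3 -m jog '[{"tx":0,"ty":0,"tz":-0.02,"ax":0,"ay":0,"az":0},{"tx":0,"ty":0,"tz":-0.05,"ax":0,"ay":0,"az":0},{"tx":0,"ty":0,"tz":-0.08,"ax":0,"ay":0,"az":0},{"tx":0,"ty":0,"tz":-0.11,"ax":0,"ay":0,"az":0},{"tx":0,"ty":0,"tz":-0.136,"ax":0,"ay":0,"az":0},{"tx":0,"ty":0,"tz":-0.136,"ax":0,"ay":0,"az":0},{"tx":0,"ty":0,"tz":-0.136,"ax":0,"ay":0,"az":0}]'
python3 - <<'E'
from h import *
from cell import bot
c=bot.camera("wrist");pickle.dump(c,open("w3.pkl","wb"));s=bot.camera("scene");pickle.dump(s,open("s3.pkl","wb"))
o=np.hstack([cv2.resize(c["pixels"][100:260,220:420],None,fx=2,fy=2),cv2.resize(s["pixels"][280:330,220:280],None,fx=6.4,fy=6.4)])
cv2.imwrite("pics/w3.png",o); print(o.shape, proj(c,(.47,-.3145,.046)),proj(c,bot.read_state()["eef_pos"]),bot.read_state()["eef_pos"])
E
```

```text
base far edge [ 0.45899426 -0.31387392  0.        ] cap far/left/right [ 0.45370092 -0.31425184  0.046     ] [ 0.46767807 -0.32343546  0.046     ] [ 0.46652053 -0.30393804  0.046     ] TCP px [317.74266502 230.95527861]
time_s: 5.4
eef_pos: [0.4713, -0.3133, 0.1501]
tool_rot: [-180.0, 0.1, -176.5]
wrist_force: [-0.6, -0.4, -0.1]
opening: 0.0002
gripper_force: 0.0
(320, 784, 3) [316.34587671 179.32352363] [318.87141673 228.49881706] [ 0.47040631 -0.31266026  0.14857621]
```

View pics/w3.png

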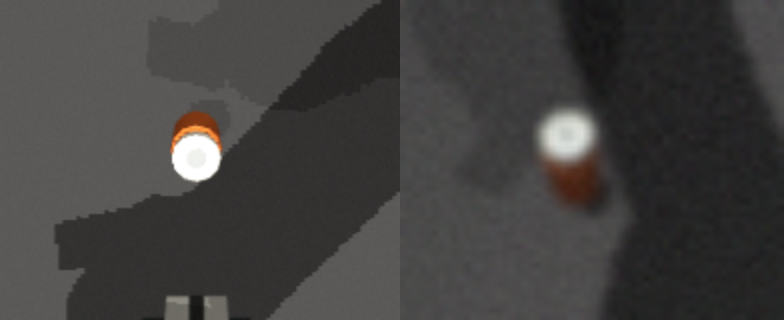

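Run:
```python
from h import *
from cell import bot
c=pickle.load(open("w3.pkl","rb")); s=bot.read_state();print(s["eef_pos"],s["joints"].round(1),"cam",-c["R"].T@c["t"],"axis",c["R"][2],c["fx"])
for b in (0,.019,.03,.04,.054,.07):
  for dx in (-.011,0,.011): print(b,dx,proj(c,s["eef_pos"]+[dx,0,b]).round(0),proj(c,s["eef_pos"]+[dx,.011,b]).round(0))
```

```text
[ 0.47040631 -0.31266026  0.14857621] [ 29.3  30.5   3.3  99.4  -2.3  50.3 127. ] cam [ 0.39050269 -0.31812167  0.33084173] axis [ 0.31591914  0.0192647  -0.94859052] 346.5669733117399
0 -0.011 [320. 211.] [340. 212.]
0 0 [319. 228.] [338. 230.]
0 0.011 [318. 246.] [337. 247.]
0.019 -0.011 [320. 224.] [342. 225.]
0.019 0 [319. 243.] [340. 244.]
0.019 0.011 [318. 262.] [338. 263.]
0.03 -0.011 [320. 233.] [343. 234.]
0.03 0 [319. 253.] [341. 254.]
0.03 0.011 [318. 273.] [340. 274.]
0.04 -0.011 [321. 242.] [345. 243.]
0.04 0 [319. 263.] [343. 265.]
0.04 0.011 [318. 284.] [341. 285.]
0.054 -0.011 [321. 257.] [347. 258.]
0.054 0 [319. 280.] [345. 281.]
0.054 0.011 [318. 302.] [343. 303.]
0.07 -0.011 [321. 278.] [351. 279.]
0.07 0 [319. 303.] [348. 304.]
0.07 0.011 [318. 327.] [346. 328.]
```

The vial hasn't moved: it is still upright at (318,178), against a predicted (316,179). The geometry suggests the fingertips sit about 40 mm behind the reported TCP, and they blocked the view of the cap from above. I'll check by touching the bench gently with the shut fingers beside the vial.

```bash
python3 -m jog '[{"tx":-0.045,"ty":0,"tz":0.03,"ax":0,"ay":0,"az":0},{"tx":-0.045,"ty":0,"tz":0.06,"ax":0,"ay":0,"az":0},{"tx":-0.045,"ty":0,"tz":0.1,"ax":0,"ay":0,"az":0},{"tx":-0.045,"ty":0,"tz":0.13,"ax":0,"ay":0,"az":0},{"tx":-0.045,"ty":0,"tz":0.14,"ax":0,"ay":0,"az":0},{"tx":-0.045,"ty":0,"tz":0.14,"ax":0,"ay":0,"az":0},{"tx":-0.045,"ty":0,"tz":0.14,"ax":0,"ay":0,"az":0}]' && python3 -m jog '[{"tx":0,"ty":0,"tz":0.003,"ax":0,"ay":0,"az":0},{"tx":0,"ty":0,"tz":0.006,"ax":0,"ay":0,"az":0},{"tx":0,"ty":0,"tz":0.01,"ax":0,"ay":0,"az":0},{"tx":0,"ty":0,"tz":0.01,"ax":0,"ay":0,"az":0}]'
```

```text
time_s: 6.2
eef_pos: [0.5172, -0.3111, 0.0107]
tool_rot: [-179.9, 0.2, -176.6]
wrist_force: [0.8, 0.6, 0.2]
opening: 0.0004
gripper_force: 0.0
time_s: 6.6
eef_pos: [0.5163, -0.3104, -0.0002]
tool_rot: [180.0, 0.1, -176.5]
wrist_force: [-0.6, 0.7, 1.0]
opening: 0.0001
gripper_force: 0.0
```

```bash
python3 -m jog '[{"tx":0,"ty":0,"tz":0.003,"ax":0,"ay":0,"az":0},{"tx":0,"ty":0,"tz":0.006,"ax":0,"ay":0,"az":0},{"tx":0,"ty":0,"tz":0.006,"ax":0,"ay":0,"az":0}]' && python3 -m jog '[{"tx":0,"ty":0,"tz":0.004,"ax":0,"ay":0,"az":0},{"tx":0,"ty":0,"tz":0.006,"ax":0,"ay":0,"az":0},{"tx":0,"ty":0,"tz":0.006,"ax":0,"ay":0,"az":0}]'
```

```text
time_s: 6.9
eef_pos: [0.5162, -0.3103, -0.0066]
tool_rot: [180.0, 0.1, -176.5]
wrist_force: [0.1, 0.3, -0.3]
opening: -0.0
gripper_force: 0.0
time_s: 7.2
eef_pos: [0.5163, -0.3104, -0.0126]
tool_rot: [180.0, 0.1, -176.5]
wrist_force: [0.8, 0.1, 0.1]
opening: -0.0005
gripper_force: 0.0
```

```bash
for i in 1; do python3 -m jog '[{"tx":0,"ty":0,"tz":0.005,"ax":0,"ay":0,"az":0},{"tx":0,"ty":0,"tz":0.01,"ax":0,"ay":0,"az":0},{"tx":0,"ty":0,"tz":0.015,"ax":0,"ay":0,"az":0},{"tx":0,"ty":0,"tz":0.015,"ax":0,"ay":0,"az":0}]'; done; python3 -m jog '[{"tx":0,"ty":0,"tz":0.002,"ax":0,"ay":0,"az":0},{"tx":0,"ty":0,"tz":0.004,"ax":0,"ay":0,"az":0},{"tx":0,"ty":0,"tz":0.005,"ax":0,"ay":0,"az":0}]'
```

```text
time_s: 7.6
eef_pos: [0.5159, -0.3102, -0.0281]
tool_rot: [179.9, 0.0, -176.5]
wrist_force: [0.2, -0.7, 0.5]
opening: -0.0001
gripper_force: 0.0
time_s: 7.9
eef_pos: [0.5166, -0.3106, -0.0322]
tool_rot: [-180.0, 0.1, -176.5]
wrist_force: [0.4, 0.4, -0.6]
opening: 0.0002
gripper_force: 0.0
```

```bash
python3 -m jog '[{"tx":0,"ty":0,"tz":0.002,"ax":0,"ay":0,"az":0},{"tx":0,"ty":0,"tz":0.003,"ax":0,"ay":0,"az":0},{"tx":0,"ty":0,"tz":0.004,"ax":0,"ay":0,"az":0}]';  python3 -m jog '[{"tx":0,"ty":0,"tz":0.002,"ax":0,"ay":0,"az":0},{"tx":0,"ty":0,"tz":0.003,"ax":0,"ay":0,"az":0},{"tx":0,"ty":0,"tz":0.004,"ax":0,"ay":0,"az":0}]'
```

```text
time_s: 8.2
eef_pos: [0.5166, -0.3106, -0.0362]
tool_rot: [-180.0, 0.1, -176.5]
wrist_force: [-0.4, 0.6, 0.4]
opening: 0.0001
gripper_force: 0.0
time_s: 8.5
eef_pos: [0.5168, -0.3107, -0.0374]
tool_rot: [-180.0, 0.1, -176.6]
wrist_force: [-3.6, 3.1, 22.9]
opening: -0.0
gripper_force: 10.9
```

Contact came at a reported z of -0.037, so the real fingertips are 37 mm short of the reported TCP. I'll use tip z = reported z + 0.037 from here. Now I'll open and go back to the vial.

```bash
sed -i 's/^def go/TIP=.037  # true tips lie this far behind reported TCP\ndef go/; s/print(np.round(t,3)/t=np.array(t)-[0,0,TIP]; print(np.round(t,3)/' h.py
python3 -m jog '[{"tx":0,"ty":0,"tz":-0.02,"ax":0,"ay":0,"az":0},{"tx":0,"ty":0,"tz":-0.06,"ax":0,"ay":0,"az":0},{"tx":0.01,"ty":0,"tz":-0.1,"ax":0,"ay":0,"az":0},{"tx":0.035,"ty":0,"tz":-0.12,"ax":0,"ay":0,"az":0},{"tx":0.047,"ty":-0.001,"tz":-0.12,"ax":0,"ay":0,"az":0},{"tx":0.047,"ty":-0.001,"tz":-0.12,"ax":0,"ay":0,"az":0},{"tx":0.047,"ty":-0.001,"tz":-0.12,"ax":0,"ay":0,"az":0}]' -1
python3 - <<'E'
from h import *
go((.47,-.3145,.011))
E
```

```text
time_s: 9.2
eef_pos: [0.4694, -0.3139, 0.0787]
tool_rot: [179.9, 0.1, -176.6]
wrist_force: [0.8, 0.6, 0.0]
opening: 0.0854
gripper_force: 0.0
pos [ 0.4694 -0.3139  0.0787] rpy [ 1.7992e+02  6.0000e-02 -1.7656e+02] turn [0.0013 0.001  0.0025] F [0.8 0.6 0. ] t 9.2
[ 0.47  -0.314 -0.026] -> [-0.0004 -0.0008  0.1047]
```

```bash
python3 -m jog '[{"tx":-0.001,"ty":-0.001,"tz":0.03,"ax":0,"ay":0,"az":0.002},{"tx":-0.001,"ty":-0.001,"tz":0.06,"ax":0,"ay":0,"az":0.002},{"tx":-0.001,"ty":-0.001,"tz":0.085,"ax":0,"ay":0,"az":0.002},{"tx":-0.001,"ty":-0.001,"tz":0.1,"ax":0,"ay":0,"az":0.002},{"tx":-0.001,"ty":-0.001,"tz":0.104,"ax":0,"ay":0,"az":0.002},{"tx":-0.001,"ty":-0.001,"tz":0.104,"ax":0,"ay":0,"az":0.002},{"tx":-0.001,"ty":-0.001,"tz":0.104,"ax":0,"ay":0,"az":0.002}]' && python3 -m jog '[{"tx":0,"ty":0,"tz":0,"ax":0,"ay":0,"az":0},{"tx":0,"ty":0,"tz":0,"ax":0,"ay":0,"az":0},{"tx":0,"ty":0,"tz":0,"ax":0,"ay":0,"az":0},{"tx":0,"ty":0,"tz":0,"ax":0,"ay":0,"az":0},{"tx":0,"ty":0,"tz":0,"ax":0,"ay":0,"az":0},{"tx":0,"ty":0,"tz":0,"ax":0,"ay":0,"az":0},{"tx":0,"ty":0,"tz":0,"ax":0,"ay":0,"az":0},{"tx":0,"ty":0,"tz":0,"ax":0,"ay":0,"az":0}]' 1 30
```

```text
time_s: 9.9
eef_pos: [0.4716, -0.3154, -0.024]
tool_rot: [-180.0, 0.2, -176.6]
wrist_force: [1.0, -0.0, 1.1]
opening: 0.0851
gripper_force: 0.0
time_s: 10.7
eef_pos: [0.471, -0.3155, -0.0237]
tool_rot: [-180.0, 0.1, -176.7]
wrist_force: [-0.5, 0.9, 5.5]
opening: 0.0213
gripper_force: 29.4
```

```bash
python3 -m jog '[{"tx":0,"ty":0,"tz":-0.01,"ax":0,"ay":0,"az":0},{"tx":0,"ty":0,"tz":-0.03,"ax":0,"ay":0,"az":0},{"tx":0,"ty":0,"tz":-0.06,"ax":0,"ay":0,"az":0},{"tx":0,"ty":0,"tz":-0.09,"ax":0,"ay":0,"az":0},{"tx":0,"ty":0,"tz":-0.11,"ax":0,"ay":0,"az":0},{"tx":0,"ty":0,"tz":-0.11,"ax":0,"ay":0,"az":0}]'
python3 - <<'E'
from h import *
go((.534,.0424,.120))
E
```

```text
time_s: 11.3
eef_pos: [0.4725, -0.3167, 0.089]
tool_rot: [-179.8, 0.4, -176.7]
wrist_force: [0.8, -0.5, -0.1]
opening: 0.0214
gripper_force: 29.4
pos [ 0.4725 -0.3167  0.089 ] rpy [-179.77    0.43 -176.67] turn [-0.0041  0.0075  0.0005] F [ 0.8 -0.5 -0.1] t 11.3
[0.534 0.042 0.083] -> [-0.0822  0.355   0.0052]
```

```bash
python3 -m jog '[{"tx":-0.004,"ty":0.02,"tz":0,"ax":0,"ay":0,"az":0},{"tx":-0.013,"ty":0.06,"tz":0,"ax":0,"ay":0,"az":0},{"tx":-0.023,"ty":0.1,"tz":0,"ax":0,"ay":0,"az":0},{"tx":-0.033,"ty":0.145,"tz":0,"ax":0,"ay":0,"az":0},{"tx":-0.044,"ty":0.19,"tz":0,"ax":0,"ay":0,"az":0},{"tx":-0.054,"ty":0.235,"tz":0,"ax":0,"ay":0,"az":0},{"tx":-0.064,"ty":0.275,"tz":0,"ax":0,"ay":0,"az":0},{"tx":-0.074,"ty":0.315,"tz":0,"ax":0,"ay":0,"az":0},{"tx":-0.08,"ty":0.343,"tz":0.003,"ax":0,"ay":0,"az":0},{"tx":-0.082,"ty":0.355,"tz":0.005,"ax":0,"ay":0,"az":0}]'; python3 -m jog '[{"tx":0,"ty":0,"tz":0,"ax":0,"ay":0,"az":0},{"tx":0,"ty":0,"tz":0,"ax":0,"ay":0,"az":0},{"tx":0,"ty":0,"tz":0,"ax":0,"ay":0,"az":0}]' >/dev/null
python3 - <<'E'
from h import *
from cell import bot
go((.534,.0424,.120))
c=bot.camera("wrist");pickle.dump(c,open("w4.pkl","wb"));cv2.imwrite("pics/w4.png",c["pixels"])
s=bot.read_state()["eef_pos"]
print("nest rim",proj(c,(.5328,.0424,.042)),"knob",proj(c,(.4583,.0375,.063)),"vial base",proj(c,s+[0,0,.0237]),"cap",proj(c,s+[0,0,.0697]))
E
```

```text
time_s: 12.3
eef_pos: [0.5311, 0.0482, 0.0798]
tool_rot: [179.9, 0.0, -176.3]
wrist_force: [0.3, 0.3, -0.9]
opening: 0.0214
gripper_force: 29.5
pos [0.5315 0.0408 0.0809] rpy [-1.799e+02  7.000e-02 -1.769e+02] turn [-0.0018  0.0013 -0.0034] F [-0.1 -0.8 -0.8] t 12.6
[0.534 0.042 0.083] -> [-0.0026  0.0015 -0.0021]
nest rim [320.10028187 209.30555715] knob [318.93899087  95.63750258] vial base [318.1964615  250.56106566] cap [318.20709315 307.00248824]
```

View pics/w4.png

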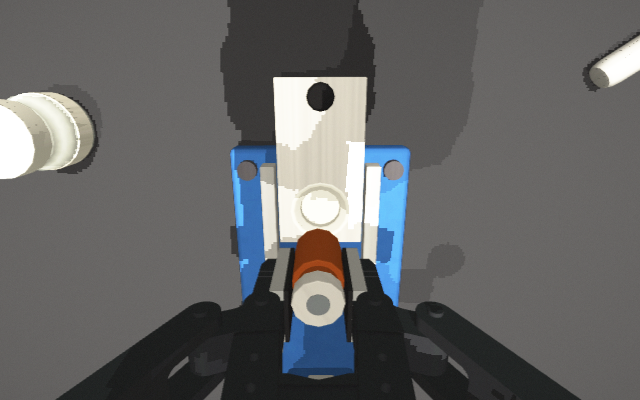

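The wrist view shows the nest rim centred at (320,208) and the knob at (320,97), both within a pixel or so of prediction. The vial is held between the pads, with its base edge at (318,230) where expected. I'll lower it.

```bash
python3 -m jog '[{"tx":-0.002,"ty":0.0015,"tz":0.01,"ax":-0.002,"ay":0.001,"az":-0.003},{"tx":-0.002,"ty":0.0015,"tz":0.025,"ax":-0.002,"ay":0.001,"az":-0.003},{"tx":-0.002,"ty":0.0015,"tz":0.04,"ax":-0.002,"ay":0.001,"az":-0.003},{"tx":-0.002,"ty":0.0015,"tz":0.055,"ax":-0.002,"ay":0.001,"az":-0.003},{"tx":-0.002,"ty":0.0015,"tz":0.065,"ax":-0.002,"ay":0.001,"az":-0.003},{"tx":-0.002,"ty":0.0015,"tz":0.07,"ax":-0.002,"ay":0.001,"az":-0.003},{"tx":-0.002,"ty":0.0015,"tz":0.07,"ax":-0.002,"ay":0.001,"az":-0.003}]';python3 -m jog '[{"tx":0,"ty":0,"tz":0.001,"ax":0,"ay":0,"az":0},{"tx":0,"ty":0,"tz":0.002,"ax":0,"ay":0,"az":0},{"tx":0,"ty":0,"tz":0.002,"ax":0,"ay":0,"az":0}]'
```

```text
time_s: 13.35
eef_pos: [0.5344, 0.0442, 0.0111]
tool_rot: [179.9, 0.1, -176.6]
wrist_force: [0.6, -1.4, 1.7]
opening: 0.021
gripper_force: 30.0
time_s: 13.65
eef_pos: [0.5349, 0.0442, 0.0091]
tool_rot: [180.0, 0.2, -176.5]
wrist_force: [1.6, -2.9, -0.5]
opening: 0.0214
gripper_force: 29.9
```

```bash
python3 -m jog '[{"tx":0.001,"ty":-0.001,"tz":0.001,"ax":0,"ay":0,"az":0},{"tx":0.001,"ty":-0.001,"tz":0.002,"ax":0,"ay":0,"az":0},{"tx":0.001,"ty":-0.001,"tz":0.002,"ax":0,"ay":0,"az":0}]'
```

```text
time_s: 13.95
eef_pos: [0.5342, 0.0438, 0.0079]
tool_rot: [179.9, 0.2, -176.5]
wrist_force: [1.9, -3.5, 6.2]
opening: 0.021
gripper_force: 30.5
```

```bash
python3 -m jog '[{"tx":0,"ty":0,"tz":0,"ax":0,"ay":0,"az":0},{"tx":0,"ty":0,"tz":0,"ax":0,"ay":0,"az":0},{"tx":0,"ty":0,"tz":0,"ax":0,"ay":0,"az":0},{"tx":0,"ty":0,"tz":0,"ax":0,"ay":0,"az":0},{"tx":0,"ty":0,"tz":-0.01,"ax":0,"ay":0,"az":0},{"tx":0,"ty":0,"tz":-0.03,"ax":0,"ay":0,"az":0},{"tx":0,"ty":0,"tz":-0.06,"ax":0,"ay":0,"az":0},{"tx":0,"ty":0,"tz":-0.09,"ax":0,"ay":0,"az":0},{"tx":0,"ty":0,"tz":-0.09,"ax":0,"ay":0,"az":0},{"tx":0,"ty":0,"tz":-0.09,"ax":0,"ay":0,"az":0}]' -1
python3 - <<'E'
from h import *
from cell import bot
k=np.array([.4583,.0372])
go((k[0]-.04,k[1],.12),(k[0]-.04,k[1],.045))
c=bot.camera("wrist");pickle.dump(c,open("w5.pkl","wb"));cv2.imwrite("pics/w5.png",c["pixels"][60:400,120:520])
print("cap",proj(c,(.533,.0424,.078)))
E
```

```text
time_s: 14.95
eef_pos: [0.5331, 0.0444, 0.098]
tool_rot: [179.9, 0.2, -176.5]
wrist_force: [0.5, 0.1, 0.3]
opening: 0.0855
gripper_force: 0.0
pos [0.5331 0.0444 0.098 ] rpy [ 1.7987e+02  1.6000e-01 -1.7648e+02] turn [0.0022 0.0027 0.0038] F [0.5 0.1 0.3] t 14.95
[0.418 0.037 0.083] -> [ 1.151e-01 -1.000e-04  1.470e-02]
[0.418 0.037 0.008] -> [ 0.1153 -0.0003  0.0897]
cap [314.49100266 217.4439257 ]
```

View pics/w5.png

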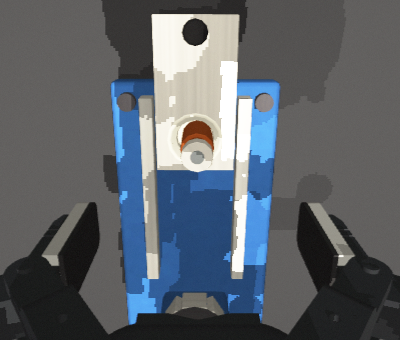

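The wrist view shows the vial upright inside the nest ring, cap at (317,213), with the fingers clear. Next I'll shut the fingers and come down in front of the knob.

```bash
python3 -m jog '[{"tx":0.01,"ty":0,"tz":0,"ax":0,"ay":0,"az":0},{"tx":0.035,"ty":0,"tz":0,"ax":0,"ay":0,"az":0},{"tx":0.065,"ty":0,"tz":0,"ax":0,"ay":0,"az":0},{"tx":0.09,"ty":0,"tz":0,"ax":0,"ay":0,"az":0},{"tx":0.106,"ty":0,"tz":0.01,"ax":0,"ay":0.003,"az":0.003},{"tx":0.106,"ty":0,"tz":0.03,"ax":0,"ay":0.003,"az":0.003},{"tx":0.106,"ty":0,"tz":0.05,"ax":0,"ay":0.003,"az":0.003},{"tx":0.106,"ty":0,"tz":0.05,"ax":0,"ay":0.003,"az":0.003}]' 1 30
python3 - <<'E'
from h import *
go((.428,.037,.045))
E
```

```text
time_s: 15.8
eef_pos: [0.4236, 0.0375, 0.0447]
tool_rot: [179.9, -0.6, -176.7]
wrist_force: [-0.1, -0.3, 0.3]
opening: -0.0001
gripper_force: 0.0
pos [0.4236 0.0375 0.0447] rpy [ 179.91   -0.55 -176.66] turn [ 0.0015 -0.0096  0.0007] F [-0.1 -0.3  0.3] t 15.8
[0.428 0.037 0.008] -> [-0.0047 -0.0008  0.0366]
```

```bash
python3 -m jog '[{"tx":0,"ty":0,"tz":0.02,"ax":0,"ay":-0.009,"az":0},{"tx":-0.003,"ty":0,"tz":0.036,"ax":0,"ay":-0.009,"az":0},{"tx":-0.005,"ty":0,"tz":0.036,"ax":0,"ay":-0.009,"az":0},{"tx":-0.008,"ty":0,"tz":0.036,"ax":0,"ay":-0.009,"az":0},{"tx":-0.012,"ty":0,"tz":0.036,"ax":0,"ay":-0.009,"az":0},{"tx":-0.017,"ty":0,"tz":0.036,"ax":0,"ay":-0.009,"az":0},{"tx":-0.022,"ty":0,"tz":0.036,"ax":0,"ay":-0.009,"az":0},{"tx":-0.029,"ty":0,"tz":0.036,"ax":0,"ay":-0.009,"az":0},{"tx":-0.037,"ty":0,"tz":0.036,"ax":0,"ay":-0.009,"az":0},{"tx":-0.045,"ty":0,"tz":0.036,"ax":0,"ay":-0.009,"az":0}]';python3 -m jog '[{"tx":-0.008,"ty":0,"tz":0,"ax":0,"ay":0,"az":0},{"tx":-0.016,"ty":0,"tz":0,"ax":0,"ay":0,"az":0},{"tx":-0.025,"ty":0,"tz":0,"ax":0,"ay":0,"az":0},{"tx":-0.033,"ty":0,"tz":0,"ax":0,"ay":0,"az":0},{"tx":-0.041,"ty":0,"tz":0,"ax":0,"ay":0,"az":0},{"tx":-0.049,"ty":0,"tz":0,"ax":0,"ay":0,"az":0},{"tx":-0.056,"ty":0,"tz":0,"ax":0,"ay":0,"az":0},{"tx":-0.062,"ty":0,"tz":0,"ax":0,"ay":0,"az":0},{"tx":-0.067,"ty":0,"tz":0,"ax":0,"ay":0,"az":0},{"tx":-0.07,"ty":0,"tz":0,"ax":0,"ay":0,"az":0}]';python3 - <<'E'
from h import *
go(W(-.094,-.005,.045))
E
```

```text
time_s: 16.8
eef_pos: [0.4724, 0.0404, 0.0108]
tool_rot: [179.9, 0.4, -176.7]
wrist_force: [-3.1, -1.0, 1.7]
opening: -0.0001
gripper_force: 1.6
time_s: 17.8
eef_pos: [0.5422, 0.0445, 0.0111]
tool_rot: [179.9, 0.4, -176.7]
wrist_force: [-2.3, -1.2, -1.2]
opening: -0.0003
gripper_force: 1.3
pos [0.5422 0.0445 0.0111] rpy [ 179.89    0.4  -176.66] turn [0.0019 0.0069 0.0007] F [-2.3 -1.2 -1.2] t 17.8
[0.552 0.038 0.008] -> [-0.0093 -0.0068  0.0031]
```

Pushing with about 2.5 N. I'll go on until it meets the stop.

```bash
python3 -m jog '[{"tx":-0.003,"ty":0,"tz":0,"ax":0,"ay":0,"az":0},{"tx":-0.006,"ty":0,"tz":0,"ax":0,"ay":0,"az":0},{"tx":-0.009,"ty":0,"tz":0,"ax":0,"ay":0,"az":0},{"tx":-0.01,"ty":0,"tz":0,"ax":0,"ay":0,"az":0},{"tx":-0.01,"ty":0,"tz":0,"ax":0,"ay":0,"az":0}]';python3 -m jog '[{"tx":-0.002,"ty":0,"tz":0,"ax":0,"ay":0,"az":0},{"tx":-0.003,"ty":0,"tz":0,"ax":0,"ay":0,"az":0},{"tx":-0.003,"ty":0,"tz":0,"ax":0,"ay":0,"az":0}]'
```

```text
time_s: 18.3
eef_pos: [0.5516, 0.0453, 0.0113]
tool_rot: [179.9, 0.4, -176.7]
wrist_force: [-2.7, -0.8, -1.6]
opening: -0.0003
gripper_force: 1.5
time_s: 18.6
eef_pos: [0.5515, 0.0453, 0.0112]
tool_rot: [179.9, 0.0, -176.7]
wrist_force: [-7.7, -0.9, 3.5]
opening: 0.0003
gripper_force: 3.8
```

The stop is met exactly at the predicted home position: force rose to 7.7 N with no motion. One firmer nudge to be sure, then I'll back off and rise to behind the catch.

```bash
python3 -m jog '[{"tx":-0.002,"ty":0,"tz":0,"ax":0,"ay":0,"az":0},{"tx":-0.003,"ty":0,"tz":0,"ax":0,"ay":0,"az":0},{"tx":-0.003,"ty":0,"tz":0,"ax":0,"ay":0,"az":0}]'; python3 -m jog '[{"tx":0.01,"ty":0,"tz":0,"ax":0,"ay":0,"az":0},{"tx":0.03,"ty":0,"tz":0,"ax":0,"ay":0,"az":0},{"tx":0.03,"ty":0,"tz":-0.03,"ax":0,"ay":0,"az":0},{"tx":0.03,"ty":-0.01,"tz":-0.07,"ax":0,"ay":0,"az":0},{"tx":0.03,"ty":-0.02,"tz":-0.11,"ax":0,"ay":0,"az":0},{"tx":0.03,"ty":-0.03,"tz":-0.15,"ax":0,"ay":0,"az":0},{"tx":0.03,"ty":-0.04,"tz":-0.19,"ax":0,"ay":0,"az":0},{"tx":0.03,"ty":-0.05,"tz":-0.23,"ax":0,"ay":0,"az":0},{"tx":0.03,"ty":-0.05,"tz":-0.25,"ax":0,"ay":0,"az":0},{"tx":0.03,"ty":-0.05,"tz":-0.25,"ax":0,"ay":0,"az":0}]';python3 - <<'E'
from h import *
go(W(-.015,-.055,.29),W(-.015,-.055,.238))
E
```

```text
time_s: 18.9
eef_pos: [0.5513, 0.0452, 0.0111]
tool_rot: [179.9, -0.3, -176.7]
wrist_force: [-12.4, -1.2, 8.5]
opening: 0.0
gripper_force: 6.0
time_s: 19.9
eef_pos: [0.5335, -0.0069, 0.266]
tool_rot: [179.9, 1.2, -176.7]
wrist_force: [0.9, 0.3, 0.0]
opening: -0.0001
gripper_force: 0.0
pos [ 0.5335 -0.0069  0.266 ] rpy [ 179.9     1.23 -176.69] turn [0.0017 0.0214 0.0002] F [0.9 0.3 0. ] t 19.9
[ 0.634 -0.007  0.253] -> [-0.0997 -0.006   0.0151]
[ 0.634 -0.007  0.201] -> [-0.0986 -0.0061  0.0671]
```

```bash
python3 -m jog '[{"tx":-0.02,"ty":-0.006,"tz":0,"ax":0,"ay":0.02,"az":0},{"tx":-0.05,"ty":-0.006,"tz":0,"ax":0,"ay":0.02,"az":0},{"tx":-0.08,"ty":-0.006,"tz":0,"ax":0,"ay":0.02,"az":0},{"tx":-0.098,"ty":-0.006,"tz":0,"ax":0,"ay":0.02,"az":0},{"tx":-0.1,"ty":-0.006,"tz":0.01,"ax":0,"ay":0.02,"az":0},{"tx":-0.1,"ty":-0.006,"tz":0.03,"ax":0,"ay":0.02,"az":0},{"tx":-0.1,"ty":-0.006,"tz":0.05,"ax":0,"ay":0.02,"az":0},{"tx":-0.1,"ty":-0.006,"tz":0.06,"ax":0,"ay":0.02,"az":0},{"tx":-0.1,"ty":-0.006,"tz":0.065,"ax":0,"ay":0.02,"az":0},{"tx":-0.1,"ty":-0.006,"tz":0.065,"ax":0,"ay":0.02,"az":0}]';python3 - <<'E'
from h import *
go(W(-.028,-.055,.238),W(-.06,-.055,.230),W(-.09,-.055,.215))
E
```

```text
time_s: 20.9
eef_pos: [0.6292, -0.0066, 0.1962]
tool_rot: [179.9, -0.8, -176.7]
wrist_force: [-0.4, 0.3, 0.4]
opening: 0.0002
gripper_force: 0.0
pos [ 0.6292 -0.0066  0.1962] rpy [ 179.88   -0.8  -176.65] turn [ 0.0021 -0.0139  0.0008] F [-0.4  0.3  0.4] t 20.9
[ 0.621 -0.008  0.201] -> [ 0.0086 -0.0007 -0.0047]
[ 0.589 -0.01   0.193] -> [ 0.0405 -0.0007  0.0037]
[ 0.559 -0.011  0.178] -> [ 0.0703 -0.0007  0.0191]
```

```bash
python3 -m jog '[{"tx":0.005,"ty":0,"tz":0,"ax":0,"ay":-0.01,"az":0},{"tx":0.01,"ty":0,"tz":0,"ax":0,"ay":-0.01,"az":0},{"tx":0.016,"ty":0,"tz":0,"ax":0,"ay":-0.01,"az":0},{"tx":0.022,"ty":0,"tz":0,"ax":0,"ay":-0.01,"az":0},{"tx":0.029,"ty":0,"tz":0,"ax":0,"ay":-0.01,"az":0},{"tx":0.036,"ty":0,"tz":0.003,"ax":0,"ay":-0.01,"az":0},{"tx":0.041,"ty":0,"tz":0.008,"ax":0,"ay":-0.01,"az":0},{"tx":0.044,"ty":0,"tz":0.011,"ax":0,"ay":-0.01,"az":0},{"tx":0.044,"ty":0,"tz":0.011,"ax":0,"ay":-0.01,"az":0}]';python3 - <<'E'
from h import *
go(W(-.08,-.055,.209))
E
```

```text
time_s: 21.8
eef_pos: [0.6111, -0.008, 0.1984]
tool_rot: [-180.0, 3.4, -176.6]
wrist_force: [29.6, 2.1, 9.2]
opening: -0.0
gripper_force: 15.3
pos [ 0.6111 -0.008   0.1984] rpy [-179.97    3.39 -176.58] turn [-0.0005  0.0591  0.002 ] F [29.6  2.1  9.2] t 21.8
[ 0.569 -0.011  0.172] -> [ 0.0439 -0.0002  0.0238]
```

It is blocked at 30 N. I'll back off a little and look.

```bash
python3 -m jog '[{"tx":-0.02,"ty":0,"tz":0,"ax":0,"ay":0,"az":0},{"tx":-0.035,"ty":0,"tz":0,"ax":0,"ay":0,"az":0},{"tx":-0.035,"ty":0,"tz":0,"ax":0,"ay":0,"az":0}]'
python3 - <<'E'
from h import *
from cell import bot
go(W(-.045,-.055,.238))
c=bot.camera("wrist");s=bot.camera("scene");pickle.dump((c,s),open("w6.pkl","wb"))
e=bot.read_state()["eef_pos"]
print("bar0",proj(c,W(-.045,-.053,.245)),"hinge",proj(c,W(-.045,-.053,.206)),"tip",proj(c,e+[0,0,.037]),proj(s,W(-.045,-.053,.245)),proj(s,e+[0,0,.037]))
o=np.hstack([cv2.resize(c["pixels"][90:400,170:470],(530,548)),cv2.resize(s["pixels"][145:285,295:363],(266,548),interpolation=2)])
cv2.imwrite("pics/w6.png",o)
E
```

```text
time_s: 22.1
eef_pos: [0.6215, -0.007, 0.1864]
tool_rot: [179.9, -0.1, -176.6]
wrist_force: [-0.1, 0.4, -1.4]
opening: 0.0001
gripper_force: 0.0
pos [ 0.6215 -0.007   0.1864] rpy [ 1.7989e+02 -9.0000e-02 -1.7663e+02] turn [ 0.002  -0.0016  0.0012] F [-0.1  0.4 -1.4] t 22.1
[ 0.604 -0.009  0.201] -> [ 0.0179 -0.0007 -0.0145]
bar0 [321.27034516 249.85448939] hinge [320.30902348 214.00024535] tip [317.34634367 258.63411753] [339.36292159 200.76500818] [343.86439527 207.96416568]
```

View pics/w6.png

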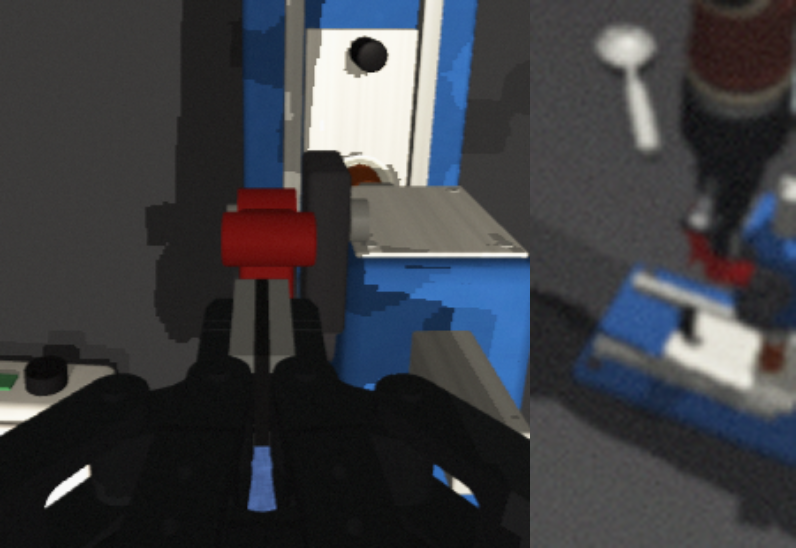

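The wrist view shows the catch bar at about crop (268,239), tilted forward roughly 18°. The dark root of the right finger, near crop (330,310), was meeting the grey catch bracket at x 305–350. I'll shift about 11 mm outward, raise the tips and push again.

```bash
python3 -m jog '[{"tx":-0.003,"ty":-0.006,"tz":-0.008,"ax":0,"ay":0,"az":0},{"tx":-0.003,"ty":-0.011,"tz":-0.015,"ax":0,"ay":0,"az":0},{"tx":0.003,"ty":-0.011,"tz":-0.015,"ax":0,"ay":0,"az":0},{"tx":0.009,"ty":-0.011,"tz":-0.015,"ax":0,"ay":0,"az":0},{"tx":0.014,"ty":-0.011,"tz":-0.015,"ax":0,"ay":0,"az":0},{"tx":0.019,"ty":-0.011,"tz":-0.015,"ax":0,"ay":0,"az":0},{"tx":0.023,"ty":-0.011,"tz":-0.015,"ax":0,"ay":0,"az":0},{"tx":0.023,"ty":-0.011,"tz":-0.015,"ax":0,"ay":0,"az":0}]';python3 - <<'E'
from h import *
go(W(-.06,-.065,.229),W(-.08,-.065,.209))
E
```

```text
time_s: 23.0
eef_pos: [0.6096, -0.0192, 0.2036]
tool_rot: [-180.0, 1.4, -176.6]
wrist_force: [18.8, -0.3, -7.2]
opening: -0.0
gripper_force: 9.4
pos [ 0.6096 -0.0192  0.2036] rpy [-180.      1.4  -176.63] turn [-0.      0.0244  0.0012] F [18.8 -0.3 -7.2] t 23.0
[ 0.589 -0.02   0.192] -> [0.0206 0.0008 0.0111]
[ 0.569 -0.021  0.172] -> [0.041  0.0008 0.0306]
```

```bash
python3 -m jog '[{"tx":-0.01,"ty":0,"tz":0,"ax":0,"ay":0,"az":0},{"tx":-0.025,"ty":0,"tz":0,"ax":0,"ay":0,"az":0},{"tx":-0.025,"ty":0,"tz":0,"ax":0,"ay":0,"az":0}]' | sed -n 2p
python3 - <<'E'
from h import *
d=pickle.load(open("c0.pkl","rb"));t=d["top"];c,s=pickle.load(open("w6.pkl","rb"))
pr=lambda X:Ro.from_euler('z',-Y,degrees=True).apply(X-O).round(4)
def red(im,b):
    h=cv2.cvtColor(im,cv2.COLOR_BGR2HSV); m=((h[...,0]<6)|(h[...,0]>174))&(h[...,1]>150)&(h[...,2]>60)
    y,x=np.nonzero(m[b[1]:b[3],b[0]:b[2]]); return [x.min()+b[0],x.max()+b[0],y.min()+b[1],y.max()+b[1]],x.mean()+b[0],y.mean()+b[1]
print("top0 red",red(t["pixels"],(320,145,345,185)))
for a in (0,.2,.4,.8,1.2,1.65):
    X=W(-.045-.039*np.sin(a),-.053,.206+.039*np.cos(a)); print(a,"top",proj(t,X).round(1),"scene",proj(s,X).round(1),"wrist6",proj(c,X).round(1))
print("hinge",proj(t,W(-.045,-.053,.206)),proj(s,W(-.045,-.053,.206)))
print("scene0",red(d["scene"]["pixels"],(325,190,365,230)),"scene6",red(s["pixels"],(325,190,365,230)))
print("bar initial z245",pr(ray(t,332.5,169.2,.245)),"wrist6 bar",pr(ray(c,321.7,225,.24)))
E
```

```text
eef_pos: [0.6234, -0.0175, 0.2005]
top0 red ([np.int64(329), np.int64(336), np.int64(161), np.int64(175)], np.float64(331.9438202247191), np.float64(168.08988764044943))
0 top [332.3 168.6] scene [339.4 200.8] wrist6 [321.3 249.9]
0.2 top [332.6 171.5] scene [336.8 200. ] wrist6 [321.3 230.9]
0.4 top [332.8 174.3] scene [334.4 199.7] wrist6 [321.3 210.8]
0.8 top [333.1 179.7] scene [330.2 200.2] wrist6 [321.2 173.1]
1.2 top [333.2 183.7] scene [327.5 202.2] wrist6 [320.9 146.5]
1.65 top [333.1 185.9] scene [326.5 205.7] wrist6 [320.5 134.8]
hinge [331.9577958  172.18154127] [338.77947628 209.54798887]
scene0 ([np.int64(337), np.int64(350), np.int64(198), np.int64(218)], np.float64(342.8181818181818), np.float64(209.93636363636364)) scene6 ([np.int64(337), np.int64(351), np.int64(205), np.int64(217)], np.float64(343.59493670886076), np.float64(212.29113924050634))
bar initial z245 [-0.0466 -0.0533  0.245 ] wrist6 bar [-0.0534 -0.0528  0.24  ]
```

Run:
```python
from h import *
c,s=pickle.load(open("w6.pkl","rb"))
pr=lambda X:Ro.from_euler('z',-Y,degrees=True).apply(X-O).round(4)
f=lambda x,y:(170+(x+.5)*300/530-.5,90+(y+.5)*310/548-.5)
print("knob",pr(ray(c,*f(369,53),.063)))
print("bed left edge",pr(ray(c,*f(243,40),.018)),"head front corners",pr(ray(c,*f(351,188),.205)),pr(ray(c,*f(527,252),.205)),pr(ray(c,*f(462,187),.205)),pr(ray(c,*f(352,255),.205)))
for z in(.22,.23,.24): print("plate",z,pr(ray(c,*f(303,170),z)),pr(ray(c,*f(350,155),z)),pr(ray(c,*f(345,330),z)))
print("bar ends",pr(ray(c,*f(222,239),.24)),pr(ray(c,*f(316,239),.24)))
print("rambar",pr(ray(c,*f(412,331),.25)),pr(ray(c,*f(470,331),.25)),"pads",pr(ray(c,*f(232,280),.225)),pr(ray(c,*f(293,280),.225)))
```

```text
knob [-0.0768 -0.0014  0.063 ]
bed left edge [-0.0794 -0.064   0.018 ] head front corners [-0.054  -0.0292  0.205 ] [-0.0345  0.0227  0.205 ] [-0.0543  0.0018  0.205 ] [-0.0336 -0.028   0.205 ]
plate 0.22 [-0.0637 -0.0439  0.22  ] [-0.0676 -0.0322  0.22  ] [-0.018  -0.0313  0.22  ]
plate 0.23 [-0.0667 -0.0446  0.23  ] [-0.0703 -0.0338  0.23  ] [-0.024  -0.0329  0.23  ]
plate 0.24 [-0.0696 -0.0453  0.24  ] [-0.073  -0.0353  0.24  ] [-0.0301 -0.0345  0.24  ]
bar ends [-0.0534 -0.0633  0.24  ] [-0.0534 -0.0421  0.24  ]
rambar [-0.0359 -0.0214  0.25  ] [-0.0358 -0.0087  0.25  ] pads [-0.0357 -0.0619  0.225 ] [-0.0357 -0.0462  0.225 ]
```

```bash
python3 -m jog '[{"tx":0.005,"ty":0,"tz":-0.001,"ax":0,"ay":0,"az":0},{"tx":0.01,"ty":0,"tz":-0.001,"ax":0,"ay":0,"az":0},{"tx":0.015,"ty":0,"tz":-0.001,"ax":0,"ay":0,"az":0},{"tx":0.019,"ty":0,"tz":-0.001,"ax":0,"ay":0,"az":0},{"tx":0.019,"ty":0,"tz":-0.001,"ax":0,"ay":0,"az":0}]';python3 - <<'E'
from h import *
from cell import bot
s=bot.read_state();print(s["wrist_force"],s["moment"],s["eef_pos"],s["tool_rot"])
go(W(-.06,-.065,.229))
t=bot.camera("top");sc=bot.camera("scene");w=bot.camera("wrist");pickle.dump((t,sc,w),open("w7.pkl","wb"))
print(proj(t,W(0,.06,.325)),proj(sc,W(0,.06,.325)))
E
```

```text
time_s: 23.8
eef_pos: [0.6097, -0.0191, 0.204]
tool_rot: [179.9, 0.7, -176.7]
wrist_force: [10.6, 0.4, -3.0]
opening: -0.0003
gripper_force: 4.9
[10.58310862  0.38382654 -2.98528497] [ 0.02769547 -2.21742724 -0.05095624] [ 0.60966487 -0.0190682   0.20399265] [ 179.93276624    0.6885356  -176.66070701]
pos [ 0.6097 -0.0191  0.204 ] rpy [ 179.93    0.69 -176.66] turn [0.0012 0.012  0.0007] F [10.6  0.4 -3. ] t 23.8
[ 0.589 -0.02   0.192] -> [0.0205 0.0006 0.0117]
[287.36319332 147.02380176] [371.39440824 160.14477524]
```

Run:
```python
from h import *
t,s,w=pickle.load(open("w7.pkl","rb"));d=pickle.load(open("c0.pkl","rb"))
R=lambda im,x0,y0,x1,y1,W_,H_:cv2.resize(im[y0:y1,x0:x1],(W_,H_),interpolation=cv2.INTER_CUBIC)
o=np.zeros((600,800,3),np.uint8)
o[:,:500]=R(w["pixels"],255,160,380,310,500,600)
o[:300,500:]=R(s["pixels"],325,150,385,210+10-10,300,300)
o[300:,500:]=R(d["scene"]["pixels"],325,180,385,240,300,300)
cv2.imwrite("pics/w7.png",cv2.convertScaleAbs(o,alpha=1.5,beta=15))
for a in(0,.2,.4):print(a,proj(w,W(-.045-.039*np.sin(a),-.053,.206+.039*np.cos(a))))
print("head front-left top",proj(w,W(-.03,-.03,.205)))
```

```text
0 [345.75359947 258.23407552]
0.2 [346.07592813 241.97290598]
0.4 [346.11359084 224.59051474]
head front-left top [379.60658702 247.05294936]
```

View pics/w7.png

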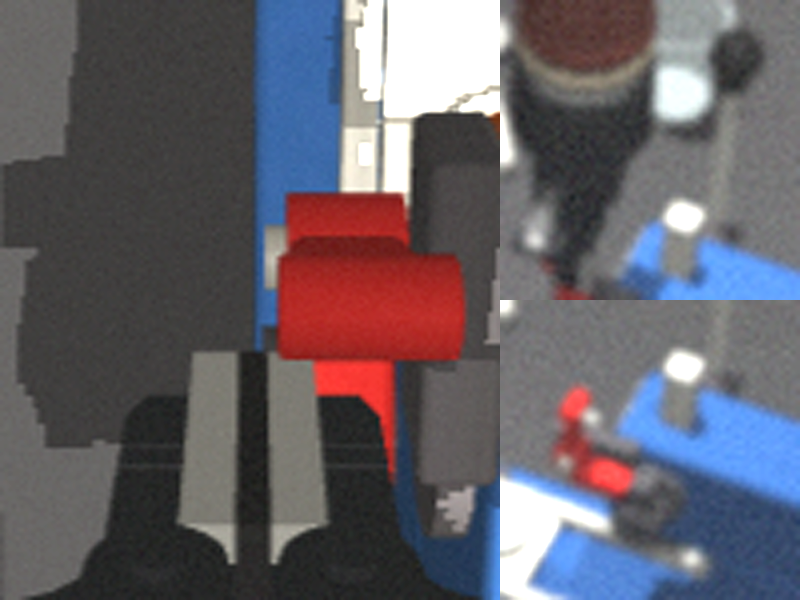

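The picture shows the bar at about wrist-crop (371,305), tilted about 0.27 rad. A red pawl arm runs back from the hinge, under the right finger at crop x 315–390. It rises as the catch turns, so fingers standing behind the paddle jam it. With the bar already past upright, I'll lift over it and press it forward and down from above.

```bash
python3 -m jog '[{"tx":-0.008,"ty":0.004,"tz":-0.004,"ax":0,"ay":0,"az":0},{"tx":-0.01,"ty":0.006,"tz":-0.018,"ax":0,"ay":0,"az":0},{"tx":-0.008,"ty":0.006,"tz":-0.022,"ax":0,"ay":0,"az":0},{"tx":0.002,"ty":0.006,"tz":-0.022,"ax":0,"ay":0,"az":0},{"tx":0.008,"ty":0.006,"tz":-0.022,"ax":0,"ay":0,"az":0},{"tx":0.008,"ty":0.006,"tz":-0.022,"ax":0,"ay":0,"az":0}]';python3 - <<'E'
from h import *
go(W(-.052,-.060,.25),W(-.075,-.060,.238),W(-.082,-.06,.209))
E
```

```text
time_s: 24.55
eef_pos: [0.594, -0.0142, 0.224]
tool_rot: [179.9, -0.3, -176.7]
wrist_force: [-0.2, -0.5, 0.3]
opening: 0.0003
gripper_force: 0.0
pos [ 0.594  -0.0142  0.224 ] rpy [ 179.89   -0.3  -176.7 ] turn [ 0.002  -0.0053 -0.    ] F [-0.2 -0.5  0.3] t 24.55
[ 0.597 -0.014  0.213] -> [-0.0031 -0.0002  0.011 ]
[ 0.574 -0.016  0.201] -> [ 0.0198 -0.0002  0.0231]
[ 0.567 -0.016  0.172] -> [ 0.0266 -0.0003  0.0521]
```

```bash
python3 -m jog '[{"tx":-0.002,"ty":0,"tz":0.006,"ax":0,"ay":-0.005,"az":0},{"tx":-0.002,"ty":0,"tz":0.011,"ax":0,"ay":-0.005,"az":0},{"tx":0.002,"ty":0,"tz":0.015,"ax":0,"ay":-0.005,"az":0},{"tx":0.007,"ty":0,"tz":0.018,"ax":0,"ay":-0.005,"az":0},{"tx":0.012,"ty":0,"tz":0.021,"ax":0,"ay":-0.005,"az":0},{"tx":0.012,"ty":0,"tz":0.021,"ax":0,"ay":-0.005,"az":0}]';python3 - <<'E'
from h import *
go(W(-.075,-.060,.238),W(-.082,-.06,.209))
E
```

```text
time_s: 25.15
eef_pos: [0.5965, -0.0139, 0.2117]
tool_rot: [180.0, 2.0, -176.6]
wrist_force: [9.3, 1.1, 19.5]
opening: -0.0001
gripper_force: 9.2
pos [ 0.5965 -0.0139  0.2117] rpy [ 179.95    1.95 -176.64] turn [0.0009 0.034  0.0011] F [ 9.3  1.1 19.5] t 25.15
[ 0.574 -0.016  0.201] -> [ 0.0228 -0.0003  0.0099]
[ 0.567 -0.016  0.172] -> [ 0.0308 -0.0003  0.0387]
```

Pressing from above is also stopped. I'll back off clear and measure, in numbers, whether the catch moved at all and where the carriage stands.

```bash
python3 -m jog '[{"tx":0,"ty":0,"tz":-0.02,"ax":0,"ay":0,"az":0},{"tx":0,"ty":0,"tz":-0.05,"ax":0,"ay":0,"az":0},{"tx":0.03,"ty":-0.01,"tz":-0.06,"ax":0,"ay":0,"az":0},{"tx":0.07,"ty":-0.04,"tz":-0.06,"ax":0,"ay":0,"az":0},{"tx":0.1,"ty":-0.08,"tz":-0.06,"ax":0,"ay":0,"az":0},{"tx":0.12,"ty":-0.125,"tz":-0.06,"ax":0,"ay":0,"az":0},{"tx":0.12,"ty":-0.17,"tz":-0.06,"ax":0,"ay":0,"az":0},{"tx":0.12,"ty":-0.17,"tz":-0.06,"ax":0,"ay":0,"az":0}]'|sed -n 2p;python3 - <<'E'
from h import *
from cell import bot
d=pickle.load(open("c0.pkl","rb"));t=bot.camera("top");s=bot.camera("scene");w=bot.camera("wrist");pickle.dump((t,s,w),open("w8.pkl","wb"))
def red(im,b):
    h=cv2.cvtColor(im,cv2.COLOR_BGR2HSV); m=((h[...,0]<6)|(h[...,0]>174))&(h[...,1]>150)&(h[...,2]>60)
    return m[b[1]:b[3],b[0]:b[2]].astype(int)
for n,a,b in(("top",d["top"],t),("scene",d["scene"],s)):
    B=(322,152,346,192) if n=="top" else (328,190,362,224)
    for c in(a,b):
        m=red(c["pixels"],B);y,x=np.nonzero(m);print(n,len(x),x.min()+B[0],x.max()+B[0],y.min()+B[1],y.max()+B[1],(x.mean()+B[0]).round(1),(y.mean()+B[1]).round(1))
    print("\n".join("".join(".#"[v] for v in r) for r in red(b["pixels"],B)) if n=="scene" else "")
    if n=="scene":print("\n".join("".join(".#"[v] for v in r) for r in red(a["pixels"],B)))
# knob in top
g=t["pixels"].max(2);print("knob pred home/2mm/4mm",[proj(t,W(-.075-q,0,.063)).round(1) for q in(0,.002,.004)])
print(g[200:226,306:330])
E
```

```text
eef_pos: [0.4719, -0.1997, 0.2626]
top 89 329 336 161 175 331.9 168.1
top 97 329 336 160 175 331.9 167.9

scene 110 337 350 198 218 342.8 209.9
scene 131 334 351 197 217 341.8 209.0
..................................
..................................
..................................
..................................
..................................
..................................
..................................
........##........................
.......####.......................
.......####.......................
......#####.......................
......#####.......................
......#####.......................
.......####.......................
........###.......................
........###.......................
........####......................
.........#####....................
.........######...................
.........######...................
..........########................
...........###########............
............############..........
............############..........
............############..........
.............##########...........
........
[... 3481 characters left out ...]
98 199 201 201 201 197 198 199 196 195 193 188 183 185 186 180 178
  170 164 148 141 134 120]
 [192 187 191 189 184 178 171 165 153 142 138 125 114 108 105 103  97  97
   90  85  78  73  70  60]
 [116 108 108 105  98  98  91  88  77  73  72  63  59  64  63  61  61  61
   58  60  59  61  62  63]
 [ 60  55  56  54  58  62  61  61  61  60  62  64  63  65  68  66  66  67
   67  67  68  67  68  67]
 [ 64  63  63  64  68  65  69  67  66  69  66  68  67  68  68  65  67  68
   66  66  68  67  68  67]
 [ 69  64  67  70  67  65  66  68  67  66  67  66  65  68  67  66  66  68
   68  68  67  69  68  66]
 [ 67  67  66  68  67  67  66  68  66  67  68  66  66  68  67  68  66  65
   69  68  66  66  67  66]]
```

Run:
```python
from h import *
d=pickle.load(open("c0.pkl","rb"));t,s,w=pickle.load(open("w8.pkl","rb"))
pr=lambda X:Ro.from_euler('z',-Y,degrees=True).apply(X-O).round(4)
def knob(im,b):
    g=im.max(2)[b[1]:b[3],b[0]:b[2]].astype(float); wgt=np.clip(150-g,0,None); y,x=np.mgrid[b[1]:b[3],b[0]:b[2]]
    return (wgt*x).sum()/wgt.sum(),(wgt*y).sum()/wgt.sum()
a=knob(d["top"]["pixels"],(312,225,325,236));print(a,pr(ray(t,*a,.06)))
print(t["pixels"].max(2)[184:204,306:324])
b=knob(t["pixels"],(310,188,320,200));print(b,pr(ray(t,*b,.06)))
# scene knob & vial cap
print("scene pred knob",[proj(s,W(-.075-q,0,.063)).round(1) for q in(0,.005,.01)])
print("wrist pred knob",[proj(w,W(-.075-q,0,.063)).round(1) for q in(0,.005,.01)])
```

```text
(np.float64(318.04205175600737), np.float64(230.81469500924214)) [-0.1893 -0.0013  0.06  ]
[[235 231 234 234 232 232 232 234 230 233 230 230 234 236 237 236 241 141]
 [234 230 234 234 232 233 233 234 230 232 231 230 233 236 235 235 240 154]
 [235 232 234 234 233 232 233 235 230 234 233 230 233 237 236 236 239 198]
 [233 232 233 234 234 233 234 235 230 234 233 231 234 237 236 236 238 206]
 [235 233 233 234 234 232 234 234 230 234 232 230 234 238 237 236 237 209]
 [234 233 234 235 234 233 234 234 231 234 233 231 233 238 237 237 239 240]
 [231 235 234 235 234 233 234 235 233 235 234 231 234 239 236 237 238 246]
 [230 235 233 235 234 233 236 246 249 251 240 234 234 238 236 237 238 246]
 [241 244 243 243 243 245 249 202 194 158 213 238 236 238 237 237 238 247]
 [244 247 246 246 246 249 235 117  75  44 100 152 234 239 237 237 239 246]
 [244 246 245 245 246 252 189  71  36  40  40  66 234 240 238 238 238 246]
 [243 247 245 245 247 253 176  70  49  52  51  53 235 240 238 237 238 245]
 [243 247 245 245 246 252 163  53  46  66  35  46 233 240 239 237 238 244]
 [244 248 245 244 246 250 239  96  14  23   0 154 235 239 239 239 240 244]
 [243 248 246 246 246 240 245 190  80  44  99 231 238 240 241 241 243 248]
 [245 249 248 249 250 249 247 246 240 239 248 249 247 248 235 230 206 201]
 [249 240 236 233 210 203 172 154 160 149 173 164 156 168 156 154 157 156]
 [176 164 161 156 156 181 153 143 146 167 152 169 173 154 151 152 158 157]
 [170 178 177 175 181 190 187 185 184 190 181 186 190 162 156 158 159 158]
 [191 187 189 188 190 191 192 193 189 189 187 188 190 164 157 156 156 156]]
(np.float64(314.94207066557107), np.float64(195.4494658997535)) [-0.0782 -0.0007  0.06  ]
scene pred knob [array([335. , 223.4]), array([333.5, 222.9]), array([332.1, 222.3])]
wrist pred knob [array([507.2, 246.6]), array([507.9, 242.9]), array([508.6, 239.1])]
```

Run:
```python
from h import *
go(W(-.125,-.002,.28),W(-.125,-.002,.10),W(-.11,-.002,.045))
```

```text
pos [ 0.474  -0.1906  0.2621] rpy [ 1.7981e+02  6.0000e-02 -1.7665e+02] turn [0.0032 0.0011 0.0009] F [-0.5  0.1  0.1] t 26.1
[0.521 0.04  0.243] -> [-0.0602  0.2269  0.0199]
[0.521 0.04  0.063] -> [-0.06    0.2263  0.1999]
[0.536 0.04  0.008] -> [-0.0749  0.2261  0.2549]
```

```bash
python3 -m jog '[{"tx":-0.01,"ty":0.04,"tz":0,"ax":0,"ay":0,"az":0},{"tx":-0.02,"ty":0.085,"tz":0.01,"ax":0,"ay":0,"az":0},{"tx":-0.035,"ty":0.13,"tz":0.02,"ax":0,"ay":0,"az":0},{"tx":-0.048,"ty":0.175,"tz":0.03,"ax":0,"ay":0,"az":0},{"tx":-0.058,"ty":0.21,"tz":0.055,"ax":0,"ay":0,"az":0},{"tx":-0.06,"ty":0.226,"tz":0.1,"ax":0,"ay":0,"az":0},{"tx":-0.06,"ty":0.226,"tz":0.145,"ax":0,"ay":0,"az":0},{"tx":-0.06,"ty":0.226,"tz":0.19,"ax":0,"ay":0,"az":0},{"tx":-0.06,"ty":0.226,"tz":0.23,"ax":0,"ay":0,"az":0},{"tx":-0.06,"ty":0.226,"tz":0.253,"ax":0,"ay":0,"az":0}]'|sed -n 2p;python3 -m jog '[{"tx":-0.008,"ty":0,"tz":0,"ax":0,"ay":0,"az":0},{"tx":-0.016,"ty":0,"tz":0,"ax":0,"ay":0,"az":0},{"tx":-0.022,"ty":0,"tz":0,"ax":0,"ay":0,"az":0},{"tx":-0.026,"ty":0,"tz":0,"ax":0,"ay":0,"az":0},{"tx":-0.03,"ty":0,"tz":0,"ax":0,"ay":0,"az":0},{"tx":-0.034,"ty":0,"tz":0,"ax":0,"ay":0,"az":0},{"tx":-0.038,"ty":0,"tz":0,"ax":0,"ay":0,"az":0},{"tx":-0.038,"ty":0,"tz":0,"ax":0,"ay":0,"az":0}]';python3 - <<'E'
from h import *
from cell import bot
s=bot.read_state();print(s["wrist_force"],s["moment"])
go(W(-.094,-.002,.045))
E
```

```text
eef_pos: [0.5186, 0.041, 0.007]
time_s: 27.9
eef_pos: [0.5511, 0.0408, 0.0098]
tool_rot: [179.8, -0.8, -176.6]
wrist_force: [-10.3, 0.1, 6.8]
opening: -0.0003
gripper_force: 5.3
[-10.27766626   0.14289886   6.77404533] [ 0.10228274  2.18705969 -0.00536616]
pos [0.5511 0.0408 0.0098] rpy [ 179.83   -0.82 -176.63] turn [ 0.0029 -0.0144  0.0012] F [-10.3   0.1   6.8] t 27.9
[0.552 0.041 0.008] -> [-0.0008  0.0004  0.0018]
```

```bash
python3 -m jog '[{"tx":0.015,"ty":0,"tz":0,"ax":0,"ay":0,"az":0},{"tx":0.065,"ty":0,"tz":0,"ax":0,"ay":0,"az":0},{"tx":0.065,"ty":0,"tz":0,"ax":0,"ay":0,"az":0}]'|sed -n 2p
python3 - <<'E'
from h import *
d=pickle.load(open("c0.pkl","rb"));t=d["top"];c6,_=pickle.load(open("w6.pkl","rb"));_,_,c7=pickle.load(open("w7.pkl","rb"))
pr=lambda X:(1000*Ro.from_euler('z',-Y,degrees=True).apply(X-O)).round(0)[:2]
f0=lambda x,y:(270+(x+.5)/4.8-.5,118+(y+.5)/4.8-.5)
f6=lambda x,y:(170+(x+.5)*300/530-.5,90+(y+.5)*310/548-.5)
f7=lambda x,y:(255+(x+.5)/4-.5,160+(y+.5)/4-.5)
for z in(.18,.2,.22,.24,.26):
  print(z,"top0 plate FL,FR,BL,BR",*[pr(ray(t,*f0(*p),z)) for p in((262,297),(283,297),(258,205),(277,207))],"box",*[pr(ray(t,*f0(*p),z)) for p in((279,182),(309,190),(309,207))],"red pawl",*[pr(ray(t,*f0(*p),z)) for p in((283,207),(308,207),(296,235))])
  print("   w6 plate TL,TR,BR",*[pr(ray(c6,*f6(*p),z)) for p in((303,160),(349,155),(345,330))],"w7 TL bevel, BR",*[pr(ray(c7,*f7(*p),z)) for p in((414,118),(414,165),(490,485),(420,480))],"pawl w7",*[pr(ray(c7,*f7(*p),z)) for p in((316,365),(390,365),(392,480))])
E
```

```text
eef_pos: [0.4806, 0.0354, 0.0089]
0.18 top0 plate FL,FR,BL,BR [-58. -30.] [-59. -43.] [ -1. -33.] [ -4. -44.] box [ 12. -46.] [  5. -64.] [ -5. -63.] red pawl [ -4. -47.] [ -5. -62.] [-22. -54.]
   w6 plate TL,TR,BR [-55. -41.] [-57. -26.] [  6. -25.] w7 TL bevel, BR [-57. -41.] [-49. -40.] [  8. -25.] [  7. -37.] pawl w7 [-14. -55.] [-14. -43.] [  7. -42.]
0.2 top0 plate FL,FR,BL,BR [-63. -30.] [-64. -42.] [ -7. -32.] [ -9. -43.] box [  6. -46.] [ -0. -63.] [-11. -62.] red pawl [ -9. -47.] [-11. -61.] [-27. -53.]
   w6 plate TL,TR,BR [-61. -42.] [-62. -29.] [ -6. -28.] w7 TL bevel, BR [-63. -43.] [-56. -43.] [ -4. -29.] [ -5. -40.] pawl w7 [-25. -56.] [-25. -45.] [ -5. -44.]
0.22 top0 plate FL,FR,BL,BR [-67. -29.] [-68. -41.] [-13. -31.] [-15. -42.] box [  0. -45.] [ -6. -62.] [-16. -61.] red pawl [-15. -46.] [-16. -60.] [-32. -52.]
   w6 plate TL,TR,BR [-66. -44.] [-68. -32.] [-18. -31.] w7 TL bevel, BR [-70. -46.] [-64. -45.] [-17. -33.] [-18. -43.] pawl w7 [-35. -57.] [-35. -47.] [-18. -47.]
0.24 top0 plate FL,FR,BL,BR [-72. -29.] [-73. -40.] [-18. -31.] [-20. -42.] box [ -6. -44.] [-12. -61.] [-22. -60.] red pawl [-21. -45.] [-22. -59.] [-38. -51.]
   w6 plate TL,TR,BR [-72. -45.] [-73. -36.] [-30. -35.] w7 TL bevel, BR [-76. -48.] [-71. -48.] [-30. -37.] [-31. -46.] pawl w7 [-46. -58.] [-46. -50.] [-31. -49.]
0.26 top0 plate FL,FR,BL,BR [-77. -28.] [-78. -40.] [-24. -30.] [-26. -41.] box [-12. -43.] [-18. -59.] [-27. -59.] red pawl [-26. -44.] [-27. -58.] [-43. -50.]
   w6 plate TL,TR,BR [-77. -47.] [-78. -39.] [-42. -38.] w7 TL bevel, BR [-83. -51.] [-78. -50.] [-43. -41.] [-43. -48.] pawl w7 [-57. -59.] [-57. -52.] [-43. -51.]
```

Run:
```python
from h import *
d=pickle.load(open("c0.pkl","rb"));t,s,w=pickle.load(open("w8.pkl","rb"))
def sh(a,b,x0,y0,x1,y1):
    g=lambda i:cv2.cvtColor(i["pixels"],cv2.COLOR_BGR2GRAY)[y0:y1,x0:x1].astype(np.float32)
    T=cv2.resize(g(a)[4:-4,4:-4],None,fx=8,fy=8,interpolation=2);B=cv2.resize(g(b),None,fx=8,fy=8,interpolation=2)
    r=cv2.matchTemplate(B,T,cv2.TM_CCOEFF_NORMED);_,v,_,l=cv2.minMaxLoc(r);return (l[0]/8-4,l[1]/8-4,round(v,3))
print("ball top",sh(d["top"],t,274,133,301,160),"ball scene",sh(d["scene"],s,358,147,384,175))
print("box top",sh(d["top"],t,324,150,340,166),"head (fixed) top",sh(d["top"],t,300,140,330,170))
for a in(-.1,-.05,0,.05,.1,.2):
    X=W(-.155*np.sin(a),.06,.17+.155*np.cos(a));print(a,proj(t,X).round(1),proj(s,X).round(1))
for n,a,b,B in(("top",d["top"],t,(322,150,346,190)),):
    D=cv2.absdiff(a["pixels"],b["pixels"]).max(2)[B[1]:B[3],B[0]:B[2]];print("\n".join("".join(" .:*#"[min(4,v//25)] for v in r) for r in D))
```

```text
ball top (0.0, -0.25, 0.989) ball scene (0.125, 0.125, 0.994)
box top (-0.125, -0.75, 0.74) head (fixed) top (0.0, 0.0, 0.999)
-0.1 [287.  141.3] [376.5 162. ]
-0.05 [287.2 144.1] [374. 161.]
0 [287.4 147. ] [371.4 160.1]
0.05 [287.6 150. ] [368.8 159.3]
0.1 [287.8 153. ] [366.3 158.6]
0.2 [288.3 159. ] [361.2 157.6]
                        
                        
                        
                        
                        
      .                 
                        
                        
                        
                        
      .#####.           
      ......            
           .            
       .                
                        
                        
            .           
       ..... #:         
            :##         
        ....:##         
       ...:..:.         
       .*******         
       *######*         
       .#***::#.        
              :         
.       :...            
#       .               
#.                      
#.                      
#:                      
#:                      
#:                      
#:                      
#:                      
#*                      
#*                      
##                      
##                      
##                      
##.
```

Run:
```python
from h import *
from cell import bot
s=bot.read_state();print(s["wrist_force"],s["moment"])
_,_,c7=pickle.load(open("w7.pkl","rb"))
pr=lambda X:(1000*Ro.from_euler('z',-Y,degrees=True).apply(X-O)).round(1)
print("pad tip front edge",pr(ray(c7,255+(193.5)/4-.5,160+350.5/4-.5,.241)),pr(ray(c7,255+325.5/4-.5,160+350.5/4-.5,.241)))
for z in(.235,.241,.25): print("bar rear/front edge",z,pr(ray(c7,347.7,160+357/4-.5,z)),pr(ray(c7,347.7,160+255/4-.5,z)))
h=cv2.cvtColor(c7["pixels"],cv2.COLOR_BGR2HSV);m=((h[...,0]<6)|(h[...,0]>174))&(h[...,1]>150)&(h[...,2]>60)
print("\n".join("".join(".#"[int(v)] for v in r) for r in m[205:300,318:375][::2]))
```

```text
[-0.48440207  0.14270421 -0.23891575] [ 0.02176717 -0.02699853 -0.00913755]
pad tip front edge [-48.5 -72.5 241. ] [-48.5 -57.3 241. ]
bar rear/front edge 0.235 [-44.6 -51.3 235. ] [-57.8 -51.6 235. ]
bar rear/front edge 0.241 [-47.7 -51.9 241. ] [-60.4 -52.2 241. ]
bar rear/front edge 0.25 [-52.4 -52.7 250. ] [-64.3 -53.1 250. ]
.........................................................
.........................................................
.........#############################...................
.........#############################...................
.........##############################..................
.........##############################..................
.........##############################..................
.........##############################..................
.........##############################..................
.........###############################.................
.......#############################################.....
.......#############################################.....
.......##############################################....
.......#######
[... 1315 characters left out ...]
....
..................................##.....................
.........................................................
.........................................................
.........................................................
.........................................................
.........................................................
.........................................................
.........................................................
.........................................................
.........................................................
.........................................................
.........................................................
```

```bash
python3 -m jog '[{"tx":0,"ty":0,"tz":-0.04,"ax":0,"ay":0,"az":0},{"tx":0,"ty":0,"tz":-0.085,"ax":0,"ay":0,"az":0},{"tx":0,"ty":-0.01,"tz":-0.13,"ax":0,"ay":0,"az":0},{"tx":0,"ty":-0.03,"tz":-0.17,"ax":0,"ay":0,"az":0},{"tx":-0.02,"ty":-0.045,"tz":-0.2,"ax":0,"ay":0,"az":0},{"tx":-0.05,"ty":-0.052,"tz":-0.2,"ax":0,"ay":0,"az":0},{"tx":-0.075,"ty":-0.052,"tz":-0.2,"ax":0,"ay":0,"az":0},{"tx":-0.075,"ty":-0.052,"tz":-0.2,"ax":0,"ay":0,"az":0},{"tx":-0.075,"ty":-0.052,"tz":-0.2,"ax":0,"ay":0,"az":0}]'|sed -n 2,3p;python3 - <<'E'
from h import *
go(W(-.082,-.056,.24),W(-.06,-.056,.24))
E
```

```text
eef_pos: [0.5714, -0.0112, 0.2101]
tool_rot: [179.9, 0.0, -176.7]
pos [ 0.5714 -0.0112  0.2101] rpy [ 1.7989e+02  5.0000e-02 -1.7666e+02] turn [0.002  0.0008 0.0006] F [-0.1  0.3 -0.2] t 29.1
[ 0.567 -0.012  0.203] -> [ 0.0045 -0.0005  0.0071]
[ 0.589 -0.011  0.203] -> [-0.0175 -0.0005  0.0071]
```

```bash
python3 -m jog '[{"tx":0.002,"ty":0,"tz":0.006,"ax":0,"ay":0,"az":0},{"tx":-0.004,"ty":0,"tz":0.007,"ax":0,"ay":0,"az":0},{"tx":-0.007,"ty":0,"tz":0.007,"ax":0,"ay":0,"az":0},{"tx":-0.01,"ty":0,"tz":0.007,"ax":0,"ay":0,"az":0},{"tx":-0.01,"ty":0,"tz":0.007,"ax":0,"ay":0,"az":0}]'; python3 -m jog '[{"tx":-0.002,"ty":0,"tz":0,"ax":0,"ay":0,"az":0},{"tx":-0.004,"ty":0,"tz":0,"ax":0,"ay":0,"az":0},{"tx":-0.004,"ty":0,"tz":0,"ax":0,"ay":0,"az":0}]'|sed -n 2,4p; python3 -m jog '[{"tx":-0.002,"ty":0,"tz":0,"ax":0,"ay":0,"az":0},{"tx":-0.004,"ty":0,"tz":0,"ax":0,"ay":0,"az":0},{"tx":-0.004,"ty":0,"tz":0,"ax":0,"ay":0,"az":0}]'|sed -n 2,4p
```

```text
time_s: 29.6
eef_pos: [0.5761, -0.0108, 0.2027]
tool_rot: [179.8, -0.6, -176.7]
wrist_force: [-9.4, -0.3, 6.1]
opening: 0.0001
gripper_force: 5.1
eef_pos: [0.5761, -0.0108, 0.2028]
tool_rot: [179.8, -1.1, -176.7]
wrist_force: [-17.6, -0.4, 11.6]
eef_pos: [0.576, -0.0108, 0.2028]
tool_rot: [179.8, -1.6, -176.7]
wrist_force: [-24.8, 0.2, 16.1]
```

```bash
python3 - <<'E'
from h import *
from cell import bot
s=bot.read_state();print(s["wrist_force"],s["moment"],s["eef_pos"])
E
python3 -m jog '[{"tx":0.004,"ty":0,"tz":-0.003,"ax":0,"ay":0,"az":0},{"tx":0.012,"ty":0,"tz":-0.003,"ax":0,"ay":0,"az":0},{"tx":0.03,"ty":0,"tz":-0.003,"ax":0,"ay":0,"az":0},{"tx":0.03,"ty":0,"tz":-0.02,"ax":0,"ay":0,"az":0},{"tx":0.03,"ty":0,"tz":-0.02,"ax":0,"ay":0,"az":0}]'|sed -n 2,4p
python3 - <<'E'
from h import *
from cell import bot
d=pickle.load(open("c0.pkl","rb"));t=bot.camera("top");s=bot.camera("scene");w=bot.camera("wrist");pickle.dump((t,s,w),open("w9.pkl","wb"))
def red(im,b):
    h=cv2.cvtColor(im,cv2.COLOR_BGR2HSV); m=((h[...,0]<6)|(h[...,0]>174))&(h[...,1]>150)&(h[...,2]>60)
    return m[b[1]:b[3],b[0]:b[2]].astype(int)
m=red(w["pixels"],(240,100,420,320));n,l,st,_=cv2.connectedComponentsWithStats(m.astype(np.uint8));print(st[1:][st[1:,4]>30]+[240,100,0,0,0])
for a in(0,.1,.2,.3,.4):print(a,proj(w,W(-.045-.039*np.sin(a),-.053,.206+.039*np.cos(a))).round(1))
print("hinge",proj(w,W(-.045,-.053,.206)).round(1),"headFL",proj(w,W(-.03,-.03,.205)),"knob",proj(w,W(-.075,0,.063)))
print("\n".join("".join(".#"[v] for v in r) for r in m[::2,::2] if r.any()))
E
```

```text
[-24.7651332    0.18339595  16.14476482] [-1.37215962e-01  5.37049692e+00 -1.91768653e-03] [ 0.57597275 -0.01081699  0.20279918]
eef_pos: [0.5619, -0.012, 0.2257]
tool_rot: [179.9, 0.5, -176.7]
wrist_force: [0.1, 0.2, 0.9]
[]
0 [322.4 318.6]
0.1 [322.4 312.5]
0.2 [322.4 305.8]
0.3 [322.4 298.8]
0.4 [322.4 291.6]
hinge [321.5 279.9] headFL [355.50546627 298.43926123] knob [371.71017972 177.6471059 ]
```

```bash
python3 -m jog '[{"tx":0.02,"ty":-0.03,"tz":-0.02,"ax":0,"ay":0,"az":0},{"tx":0.03,"ty":-0.07,"tz":-0.03,"ax":0,"ay":0,"az":0},{"tx":0.04,"ty":-0.11,"tz":-0.04,"ax":0,"ay":0,"az":0},{"tx":0.04,"ty":-0.14,"tz":-0.04,"ax":0,"ay":0,"az":0},{"tx":0.04,"ty":-0.14,"tz":-0.04,"ax":0,"ay":0,"az":0}]'|sed -n 2p
python3 - <<'E'
from h import *
from cell import bot
d=pickle.load(open("c0.pkl","rb"));t8,s8,_=pickle.load(open("w8.pkl","rb"));t=bot.camera("top");s=bot.camera("scene");w=bot.camera("wrist");pickle.dump((t,s,w),open("w10.pkl","wb"))
def red(im,b,):
    h=cv2.cvtColor(im,cv2.COLOR_BGR2HSV); m=((h[...,0]<6)|(h[...,0]>174))&(h[...,1]>150)&(h[...,2]>60)
    return m[b[1]:b[3],b[0]:b[2]].astype(int)
for n,L,B in(("scene",(d["scene"],s8,s),(328,194,362,222)),("top",(d["top"],t8,t),(324,156,342,182))):
    M=[red(c["pixels"],B) for c in L]
    print(n);print("\n".join("  ".join("".join(".#"[v] for v in m[i]) for m in M) for i in range(M[0].shape[0])))
m=red(w["pixels"],(0,0,640,400));k,l,st,ce=cv2.connectedComponentsWithStats(m.astype(np.uint8));print(st[1:][st[1:,4]>60])
for a in(0,.1,.2,.3,.4):print(a,proj(w,W(-.045-.039*np.sin(a),-.053,.206+.039*np.cos(a))).round(1))
E
```

```text
eef_pos: [0.527, -0.1609, 0.2627]
scene
..................................  ..................................  ..................................
..................................  ..................................  ..................................
..................................  ..................................  ..................................
..................................  ........##........................  ........##........................
...........###....................  .......####.......................  ........###.......................
...........####...................  .......####.......................  .......####.......................
..........#####...................  ......#####.......................  ......#####.......................
.........#####....................  ......#####.......................  ......#####.......................
.........####.....................  ......#####.......................  ......#####.......................
..........###.....................  .......####.......................  .......####..............
[... 2890 characters left out ...]
#####.......  .....########.....  .....########.....
......######......  ......#######.....  ......#######.....
......######......  ......#######.....  ......#######.....
......#####.......  ......#####.......  ......#####.......
..................  ..................  ..................
..................  ..................  ..................
..................  ..................  ..................
..................  ..................  ..................
..................  ..................  ..................
..................  ..................  ..................
[[ 477  288   70   52 2114]]
0 [524.  331.8]
0.1 [524.9 326.9]
0.2 [525.5 321.7]
0.3 [525.7 316.2]
0.4 [525.6 310.5]
```

The masks settle it: the bar moved from about row 168 to 172.5 in the top view, roughly 0.28 rad, and a 25 N push from the front left it there. It resists both ways, so this is heavy friction (about 25–30 N), not a stop. I'll go behind it again and push harder with the fingertips, staying below the limits.

Run:
```python
from h import *
go(W(-.022,-.06,.30),W(-.022,-.06,.234))
```

```text
pos [ 0.528  -0.1529  0.2621] rpy [ 1.798e+02  6.000e-02 -1.766e+02] turn [0.0035 0.0011 0.0017] F [-0.3  0.7 -0.1] t 31.5
[ 0.627 -0.012  0.263] -> [-0.1071  0.1343 -0.0003]
[ 0.627 -0.012  0.197] -> [-0.1071  0.1341  0.0657]
```

```bash
python3 -m jog '[{"tx":-0.02,"ty":0.025,"tz":0,"ax":0,"ay":0,"az":0},{"tx":-0.045,"ty":0.055,"tz":0,"ax":0,"ay":0,"az":0},{"tx":-0.07,"ty":0.085,"tz":0,"ax":0,"ay":0,"az":0},{"tx":-0.095,"ty":0.115,"tz":0,"ax":0,"ay":0,"az":0},{"tx":-0.107,"ty":0.134,"tz":0.005,"ax":0,"ay":0,"az":0},{"tx":-0.107,"ty":0.134,"tz":0.015,"ax":0,"ay":0,"az":0},{"tx":-0.107,"ty":0.134,"tz":0.035,"ax":0,"ay":0,"az":0},{"tx":-0.107,"ty":0.134,"tz":0.055,"ax":0,"ay":0,"az":0},{"tx":-0.107,"ty":0.134,"tz":0.065,"ax":0,"ay":0,"az":0}]'|sed -n 2p; python3 -m jog '[{"tx":0.01,"ty":0,"tz":0,"ax":0,"ay":0,"az":0},{"tx":0.018,"ty":0,"tz":0,"ax":0,"ay":0,"az":0},{"tx":0.026,"ty":0,"tz":0,"ax":0,"ay":0,"az":0},{"tx":0.034,"ty":0,"tz":0,"ax":0,"ay":0,"az":0},{"tx":0.04,"ty":0,"tz":0,"ax":0,"ay":0,"az":0},{"tx":0.044,"ty":0,"tz":0,"ax":0,"ay":0,"az":0}]'
python3 - <<'E'
from h import *
go(W(-.06,-.06,.23))
E
```

```text
eef_pos: [0.625, -0.0135, 0.1958]
time_s: 33.0
eef_pos: [0.6073, -0.0151, 0.2038]
tool_rot: [-179.9, 3.3, -176.6]
wrist_force: [37.7, -0.2, -12.4]
opening: 0.0001
gripper_force: 21.7
pos [ 0.6073 -0.0151  0.2038] rpy [-179.93    3.34 -176.56] turn [-0.0012  0.0582  0.0023] F [ 37.7  -0.2 -12.4] t 33.0
[ 0.589 -0.015  0.193] -> [0.0188 0.0016 0.0097]
```

```bash
python3 -m jog '[{"tx":0,"ty":0,"tz":0.004,"ax":0,"ay":0,"az":0},{"tx":0,"ty":0,"tz":0.004,"ax":0,"ay":0,"az":0},{"tx":0,"ty":0,"tz":0.004,"ax":0,"ay":0,"az":0}]'|sed -n 2,4p; python3 -m jog '[{"tx":0.003,"ty":0,"tz":0.004,"ax":0,"ay":0,"az":0},{"tx":0.003,"ty":0,"tz":0.004,"ax":0,"ay":0,"az":0}]'|sed -n 2,4p;  python3 - <<'E'
from cell import bot
s=bot.read_state();print(s["wrist_force"],s["moment"])
E
```

```text
eef_pos: [0.6058, -0.0166, 0.2045]
tool_rot: [-179.9, 3.3, -176.6]
wrist_force: [27.2, 0.0, 6.1]
eef_pos: [0.6059, -0.0166, 0.2042]
tool_rot: [-179.9, 3.7, -176.6]
wrist_force: [26.9, 0.9, 17.1]
[26.90684767  0.87610196 17.12022047] [ 0.0721601  -5.7963192  -0.07466688]
```

```bash
python3 -m jog '[{"tx":0.004,"ty":0,"tz":0.001,"ax":0,"ay":0,"az":0},{"tx":0.008,"ty":0,"tz":0.002,"ax":0,"ay":0,"az":0},{"tx":0.008,"ty":0,"tz":0.002,"ax":0,"ay":0,"az":0}]'|sed -n 2,4p
python3 - <<'E'
from cell import bot
from h import *
s=bot.read_state();print(s["wrist_force"],s["moment"],s["joint_efforts"].round(1))
w=bot.camera("wrist");pickle.dump(w,open("w11.pkl","wb"))
h=cv2.cvtColor(w["pixels"],cv2.COLOR_BGR2HSV);m=((h[...,0]<6)|(h[...,0]>174))&(h[...,1]>150)&(h[...,2]>60)
print("\n".join("".join(".#"[int(v)] for v in r) for r in m[180:300,305:375][::2] if r.any()))
ys=np.nonzero(m[180:300,350:365].any(1))[0]+180;print(ys.min(),ys.max())
for a in(0,.2,.4,.6):print(a,proj(w,W(-.045-.039*np.sin(a),-.053,.206+.039*np.cos(a))).round(1))
E
```

```text
eef_pos: [0.5736, -0.0173, 0.1905]
tool_rot: [179.9, 0.4, -176.7]
wrist_force: [-0.7, -0.2, -0.6]
[-0.6789586  -0.18502013 -0.60718418] [-0.00851621 -0.08847114  0.0196524 ] [ -0.1 -41.    1.3 -16.8  -0.   -0.1   0. ]
...........##########################################.................
...........##########################################.................
...........##########################################.................
...........##########################################.................
...........###########################################................
............................##########################................
.............................#########################................
.............................#########################................
.............................#########################................
.............................#########################................
.............................#########################................
.........................................############.................
...........................................#####......................
.............................................###......................
.............................................###......................
..............................................#.......................
..............................................#.......................
237 270
0 [337.4 343.8]
0.2 [337.7 328.3]
0.4 [337.7 310.9]
0.6 [337.5 292.7]
```

It broke free. Now I'll press the paddle fully down to its stop from above.

```bash
python3 -m jog '[{"tx":0.004,"ty":0.003,"tz":0,"ax":0,"ay":0,"az":0},{"tx":0.008,"ty":0.003,"tz":0.006,"ax":0,"ay":0,"az":0},{"tx":0.008,"ty":0.003,"tz":0.012,"ax":0,"ay":0,"az":0},{"tx":0.008,"ty":0.003,"tz":0.017,"ax":0,"ay":0,"az":0},{"tx":0.008,"ty":0.003,"tz":0.017,"ax":0,"ay":0,"az":0}]'|sed -n 2,4p; python3 -m jog '[{"tx":0,"ty":0,"tz":0.003,"ax":0,"ay":0,"az":0},{"tx":0,"ty":0,"tz":0.005,"ax":0,"ay":0,"az":0},{"tx":0,"ty":0,"tz":0.005,"ax":0,"ay":0,"az":0}]'|sed -n 2,4p
python3 - <<'E'
from h import *
w=pickle.load(open("w11.pkl","rb"))
for a in(.8,1,1.2,1.4,1.65):print(a,proj(w,W(-.045-.039*np.sin(a),-.053,.206+.039*np.cos(a))).round(1))
E
```

```text
eef_pos: [0.5623, -0.0144, 0.1712]
tool_rot: [179.9, -0.1, -176.7]
wrist_force: [-2.7, 0.0, 5.3]
eef_pos: [0.5625, -0.0144, 0.1701]
tool_rot: [179.8, 0.0, -176.7]
wrist_force: [-10.7, 0.3, 24.8]
0.8 [337.1 275. ]
1 [336.6 259. ]
1.2 [335.9 245.4]
1.4 [335.2 234.8]
1.65 [334.3 226.2]
```

```bash
python3 -m jog '[{"tx":0,"ty":0,"tz":-0.02,"ax":0,"ay":0,"az":0},{"tx":0,"ty":0,"tz":-0.06,"ax":0,"ay":0,"az":0},{"tx":0,"ty":0,"tz":-0.105,"ax":0,"ay":0,"az":0},{"tx":0,"ty":0,"tz":-0.15,"ax":0,"ay":0,"az":0},{"tx":0,"ty":0.02,"tz":-0.19,"ax":0,"ay":0,"az":0},{"tx":-0.02,"ty":0.05,"tz":-0.21,"ax":0,"ay":0,"az":0},{"tx":-0.045,"ty":0.08,"tz":-0.215,"ax":0,"ay":0,"az":0},{"tx":-0.07,"ty":0.105,"tz":-0.215,"ax":0,"ay":0,"az":0},{"tx":-0.08,"ty":0.115,"tz":-0.215,"ax":0,"ay":0,"az":0},{"tx":-0.08,"ty":0.115,"tz":-0.215,"ax":0,"ay":0,"az":0}]' -1|sed -n 2,5p
python3 - <<'E'
from h import *
from cell import bot
go(W(0,.06,.38),W(0,.06,.309))
w=bot.camera("wrist");t=bot.camera("top");s=bot.camera("scene");pickle.dump((t,s,w),open("w12.pkl","wb"))
X=W(0,.06,.325);print("ball pred",proj(w,X),"radius px",346.6*.016/(w["R"]@X+w["t"])[2])
g=w["pixels"].max(2);p=proj(w,X).astype(int);print(g[p[1]-60:p[1]+64:6,p[0]-60:p[0]+64:6])
h=cv2.cvtColor(s["pixels"],cv2.COLOR_BGR2HSV);m=((h[...,0]<6)|(h[...,0]>174))&(h[...,1]>150)&(h[...,2]>60)
print("\n".join("".join(".#"[int(v)] for v in r) for r in m[194:222,318:362]))
for a in(1.2,1.4,1.65):print(a,proj(s,W(-.045-.039*np.sin(a),-.053,.206+.039*np.cos(a))).round(1))
E
```

```text
eef_pos: [0.6371, 0.1073, 0.3787]
tool_rot: [179.8, -0.1, -176.4]
wrist_force: [0.8, 0.2, 0.2]
opening: 0.0856
pos [0.6371 0.1073 0.3787] rpy [ 1.7984e+02 -1.1000e-01 -1.7643e+02] turn [ 0.0028 -0.002   0.0047] F [0.8 0.2 0.2] t 35.65
[0.642 0.109 0.343] -> [-0.0051  0.0009  0.0357]
[0.642 0.109 0.272] -> [-0.0052  0.0007  0.1067]
ball pred [318.88231075 207.03937658] radius px 22.210019548157252
[[ 99 100 102 103 101  69  37  28  28  28  30  38  55  53  52  54  56  54
   53  54  55]
 [102  70  68 100 100  70  46  40  40  36  40  62  49  54  54  53  56  53
   55  54  53]
 [ 63  67  68  91 104  73  53  49  51  50  65  90  47  54  55  54  53  55
   53  56  52]
 [ 67  64  65  92  99  73  53  46  48  47  66  79  51  51  54  54  55  52
   53  55  56]
 [154  51  60  91  96  75  46  38  40  44  62  62  52  51  54  54  53  53
   53  53  53]
 [147  54  94 101  97  76  34  62  66  62  64  60  55  53  54  54  55  55
   54  53  51]
 [145  69  98  99  98  77  39  62  68  58  66  59  53  50  53  53  55  53
   52  54  52]
 [ 98  94  97  97  97  78  38  64  46  12  10   8   8  31  38  32  54  54
   
[... 1784 characters left out ...]
...............
.......####################.................
.........##################.................
.............##############.................
................##....#####.................
........................#...................
............................................
............................................
............................................
............................................
............................................
............................................
............................................
............................................
............................................
1.2 [327.5 202.2]
1.4 [326.7 203.6]
1.65 [326.5 205.7]
```

The catch now reads 1.65 rad: bar at scene (326,206), predicted (326.5,205.7). The ball is within 2 px of prediction. I'll go down over the ball and grip it.

```bash
python3 -m jog '[{"tx":-0.003,"ty":0.001,"tz":0.015,"ax":0,"ay":0,"az":0.004},{"tx":-0.005,"ty":0.001,"tz":0.04,"ax":0,"ay":0,"az":0.004},{"tx":-0.005,"ty":0.001,"tz":0.065,"ax":0,"ay":0,"az":0.004},{"tx":-0.005,"ty":0.001,"tz":0.09,"ax":0,"ay":0,"az":0.004},{"tx":-0.005,"ty":0.001,"tz":0.106,"ax":0,"ay":0,"az":0.004},{"tx":-0.005,"ty":0.001,"tz":0.106,"ax":0,"ay":0,"az":0.004},{"tx":-0.005,"ty":0.001,"tz":0.106,"ax":0,"ay":0,"az":0.004}]'|sed -n 2,4p;python3 -m jog '[{"tx":0,"ty":0,"tz":0,"ax":0,"ay":0,"az":0},{"tx":0,"ty":0,"tz":0,"ax":0,"ay":0,"az":0},{"tx":0,"ty":0,"tz":0,"ax":0,"ay":0,"az":0},{"tx":0,"ty":0,"tz":0,"ax":0,"ay":0,"az":0},{"tx":0,"ty":0,"tz":0,"ax":0,"ay":0,"az":0},{"tx":0,"ty":0,"tz":0,"ax":0,"ay":0,"az":0},{"tx":0,"ty":0,"tz":0,"ax":0,"ay":0,"az":0}]' 1 80
python3 - <<'E'
from h import *
print(*[(a,(1000*(np.array([-.155*np.sin(a),0,.155*np.cos(a)-.155]))).round(0)) for a in(.2,.4,.6,.8,1,1.2,1.36)],sep="\n")
go(W(0,.06,.309))
E
```

```text
eef_pos: [0.6419, 0.1048, 0.2767]
tool_rot: [179.9, 0.2, -177.0]
wrist_force: [0.1, -0.0, 0.3]
time_s: 37.2
eef_pos: [0.6422, 0.109, 0.2773]
tool_rot: [179.6, 0.3, -176.8]
wrist_force: [-1.1, 3.7, 5.1]
opening: 0.028
gripper_force: 78.6
(0.2, array([-31.,   0.,  -3.]))
(0.4, array([-60.,   0., -12.]))
(0.6, array([-88.,   0., -27.]))
(0.8, array([-111.,    0.,  -47.]))
(1, array([-130.,    0.,  -71.]))
(1.2, array([-144.,    0.,  -99.]))
(1.36, array([-152.,    0., -123.]))
pos [0.6422 0.109  0.2773] rpy [ 179.63    0.26 -176.77] turn [ 0.0064  0.0045 -0.0012] F [-1.1  3.7  5.1] t 37.2
[0.642 0.109 0.272] -> [ 0.0001 -0.0004  0.0053]
```

The opening reads 28 mm on a 32 mm ball, so I'm gripping above its middle. I'll open, lower 6 mm and close again.

```bash
python3 -m jog '[{"tx":0,"ty":0,"tz":0,"ax":0,"ay":0,"az":0},{"tx":0,"ty":0,"tz":0.002,"ax":0,"ay":0,"az":0},{"tx":0,"ty":0,"tz":0.006,"ax":0,"ay":0,"az":0},{"tx":0,"ty":0,"tz":0.006,"ax":0,"ay":0,"az":0}]' -0.2|sed -n 2,6p;python3 -m jog '[{"tx":0,"ty":0,"tz":0,"ax":0,"ay":0,"az":0},{"tx":0,"ty":0,"tz":0,"ax":0,"ay":0,"az":0},{"tx":0,"ty":0,"tz":0,"ax":0,"ay":0,"az":0},{"tx":0,"ty":0,"tz":0,"ax":0,"ay":0,"az":0},{"tx":0,"ty":0,"tz":0,"ax":0,"ay":0,"az":0}]' 1 80
```

```text
eef_pos: [0.6413, 0.1049, 0.2682]
tool_rot: [180.0, -0.0, -177.0]
wrist_force: [0.5, -0.4, -0.7]
opening: 0.0515
gripper_force: 0.0
time_s: 38.1
eef_pos: [0.6417, 0.1089, 0.2701]
tool_rot: [179.7, 0.1, -176.8]
wrist_force: [-1.1, 5.6, 2.0]
opening: 0.0283
gripper_force: 78.7
```

```bash
python3 -m jog '[{"tx":0.012,"ty":0.002,"tz":0,"ax":0,"ay":0,"az":0},{"tx":0.031,"ty":0.004,"tz":0.003,"ax":0,"ay":0,"az":0},{"tx":0.049,"ty":0.004,"tz":0.008,"ax":0,"ay":0,"az":0},{"tx":0.066,"ty":0.004,"tz":0.015,"ax":0,"ay":0,"az":0},{"tx":0.082,"ty":0.004,"tz":0.024,"ax":0,"ay":0,"az":0},{"tx":0.097,"ty":0.004,"tz":0.034,"ax":0,"ay":0,"az":0},{"tx":0.111,"ty":0.004,"tz":0.047,"ax":0,"ay":0,"az":0},{"tx":0.121,"ty":0.004,"tz":0.059,"ax":0,"ay":0,"az":0},{"tx":0.13,"ty":0.004,"tz":0.071,"ax":0,"ay":0,"az":0},{"tx":0.13,"ty":0.004,"tz":0.071,"ax":0,"ay":0,"az":0}]';python3 - <<'E'
from h import *
a=1.36;go(*[W(-.155*np.sin(a),.06,.307-.155*(1-np.cos(a))) for a in(1.,1.1,1.2,1.3,1.36)])
E
```

```text
time_s: 39.1
eef_pos: [0.5099, 0.1009, 0.1971]
tool_rot: [-179.9, -0.1, -176.9]
wrist_force: [0.0, 0.1, 0.6]
opening: 0.0001
gripper_force: 0.0
pos [0.5099 0.1009 0.1971] rpy [-1.7993e+02 -1.3000e-01 -1.7693e+02] turn [-0.0012 -0.0023 -0.004 ] F [0.  0.1 0.6] t 39.1
[0.512 0.101 0.199] -> [-0.0019  0.0001 -0.0017]
[0.504 0.101 0.185] -> [0.0058 0.0001 0.0118]
[0.498 0.1   0.171] -> [0.0121 0.0001 0.0259]
[0.493 0.1   0.156] -> [0.0169 0.0001 0.0406]
[0.491 0.1   0.147] -> [0.0191 0.0001 0.0497]
```

The ball slipped out early in the pull. I'll go back, seat it deeper in the pads, use full grip force, and check the hold after a small first move.

```bash
python3 -m jog '[{"tx":0,"ty":0,"tz":-0.045,"ax":0,"ay":0,"az":0},{"tx":0,"ty":0,"tz":-0.09,"ax":0,"ay":0,"az":0},{"tx":0,"ty":0,"tz":-0.135,"ax":0,"ay":0,"az":0},{"tx":0,"ty":0,"tz":-0.18,"ax":0,"ay":0,"az":0},{"tx":-0.03,"ty":0,"tz":-0.18,"ax":0,"ay":0,"az":0},{"tx":-0.07,"ty":0,"tz":-0.18,"ax":0,"ay":0,"az":0},{"tx":-0.105,"ty":0,"tz":-0.18,"ax":0,"ay":0,"az":0},{"tx":-0.13,"ty":0,"tz":-0.18,"ax":0,"ay":0,"az":0},{"tx":-0.13,"ty":0,"tz":-0.18,"ax":0,"ay":0,"az":0},{"tx":-0.13,"ty":0,"tz":-0.18,"ax":0,"ay":0,"az":0}]' -1|sed -n 2,5p
python3 - <<'E'
from h import *
from cell import bot
go(W(-.001,.06,.299))
w=bot.camera("wrist");X=W(0,.06,.325);p=proj(w,X)
g=(w["pixels"].max(2)<24).astype(np.uint8)
x0,y0=(p-45).astype(int);sub=cv2.morphologyEx(g[y0:y0+90,x0:x0+90],cv2.MORPH_OPEN,np.ones((7,7)));n,l,st,ce=cv2.connectedComponentsWithStats(sub)
print(p,st[1:]+[x0,y0,0,0,0],ce[1:]+[x0,y0])
for c in ce[1:]: print(ray(w,*(c+[x0,y0]),.325))
E
```

```text
eef_pos: [0.6419, 0.1087, 0.3784]
tool_rot: [180.0, 0.1, -177.0]
wrist_force: [-0.6, -0.1, 0.3]
opening: 0.0857
pos [0.6419 0.1087 0.3784] rpy [ 1.7998e+02  9.0000e-02 -1.7697e+02] turn [ 0.0003  0.0015 -0.0046] F [-0.6 -0.1  0.3] t 40.1
[0.641 0.109 0.262] -> [ 1.000e-03 -1.000e-04  1.164e-01]
[317.60276385 200.58178333] [[ 296  179   45   45 1575]] [[317.77904762 200.90984127]]
[0.64228749 0.10873936 0.325     ]
```

```bash
python3 -m jog '[{"tx":0,"ty":0,"tz":0.02,"ax":0,"ay":0,"az":-0.004},{"tx":0,"ty":0,"tz":0.05,"ax":0,"ay":0,"az":-0.004},{"tx":0,"ty":0,"tz":0.08,"ax":0,"ay":0,"az":-0.004},{"tx":0,"ty":0,"tz":0.105,"ax":0,"ay":0,"az":-0.004},{"tx":0,"ty":0,"tz":0.116,"ax":0,"ay":0,"az":-0.004},{"tx":0,"ty":0,"tz":0.116,"ax":0,"ay":0,"az":-0.004}]'|sed -n 2,4p;python3 -m jog '[{"tx":0,"ty":0,"tz":0,"ax":0,"ay":0,"az":0},{"tx":0,"ty":0,"tz":0,"ax":0,"ay":0,"az":0},{"tx":0,"ty":0,"tz":0,"ax":0,"ay":0,"az":0},{"tx":0,"ty":0,"tz":0,"ax":0,"ay":0,"az":0},{"tx":0,"ty":0,"tz":0,"ax":0,"ay":0,"az":0},{"tx":0,"ty":0,"tz":0,"ax":0,"ay":0,"az":0}]' 1 120; python3 -m jog '[{"tx":0.008,"ty":0,"tz":0,"ax":0,"ay":0,"az":0},{"tx":0.018,"ty":0,"tz":0.001,"ax":0,"ay":0,"az":0},{"tx":0.031,"ty":0,"tz":0.003,"ax":0,"ay":0,"az":0},{"tx":0.031,"ty":0,"tz":0.003,"ax":0,"ay":0,"az":0}]'
```

```text
eef_pos: [0.6404, 0.1098, 0.2622]
tool_rot: [179.9, -0.0, -176.7]
wrist_force: [0.3, 0.4, 0.5]
time_s: 41.35
eef_pos: [0.6424, 0.1087, 0.2645]
tool_rot: [180.0, 0.3, -176.7]
wrist_force: [-0.6, -1.5, 6.6]
opening: 0.0279
gripper_force: 117.7
time_s: 41.75
eef_pos: [0.6125, 0.1069, 0.2614]
tool_rot: [180.0, 0.5, -176.8]
wrist_force: [1.9, -1.2, 4.2]
opening: 0.0276
gripper_force: 120.5
```

```bash
python3 -m jog '[{"tx":0.009,"ty":0,"tz":0.002,"ax":0,"ay":0,"az":0},{"tx":0.018,"ty":0,"tz":0.005,"ax":0,"ay":0,"az":0},{"tx":0.027,"ty":0,"tz":0.008,"ax":0,"ay":0,"az":0},{"tx":0.035,"ty":0,"tz":0.012,"ax":0,"ay":0,"az":0},{"tx":0.043,"ty":0,"tz":0.016,"ax":0,"ay":0,"az":0},{"tx":0.052,"ty":0,"tz":0.021,"ax":0,"ay":0,"az":0},{"tx":0.052,"ty":0,"tz":0.021,"ax":0,"ay":0,"az":0}]';python3 - <<'E'
from h import *
go(*[W(-.155*np.sin(a),.06,.3015-.155*(1-np.cos(a))) for a in(.56,.7,.8,.9,1.,1.1,1.2,1.3,1.36)])
E
```

```text
time_s: 42.45
eef_pos: [0.5583, 0.1054, 0.2401]
tool_rot: [179.8, 0.2, -176.7]
wrist_force: [0.3, 0.2, -0.1]
opening: 0.0095
gripper_force: 0.0
pos [0.5583 0.1054 0.2401] rpy [ 1.7981e+02  1.6000e-01 -1.7669e+02] turn [0.0034 0.0027 0.0001] F [ 0.3  0.2 -0.1] t 42.45
[0.56  0.104 0.241] -> [-0.0015 -0.0016 -0.0007]
[0.542 0.103 0.228] -> [ 0.0161 -0.0017  0.012 ]
[0.531 0.102 0.217] -> [ 0.0274 -0.0017  0.0225]
[0.521 0.102 0.206] -> [ 0.0377 -0.0017  0.0341]
[0.512 0.101 0.193] -> [ 0.0467 -0.0018  0.0467]
[0.504 0.101 0.18 ] -> [ 0.0545 -0.0018  0.0601]
[0.498 0.1   0.166] -> [ 0.0608 -0.0019  0.0742]
[0.493 0.1   0.151] -> [ 0.0658 -0.0019  0.0889]
[0.491 0.1   0.142] -> [ 0.068 -0.002  0.098]
```

The ball is too slick to pull by gripping. I'll drive it with shut fingertips instead: behind the ball at first, then along its arc and onto its top, keeping continuous contact.

```bash
python3 -m jog '[{"tx":0,"ty":-0.001,"tz":-0.04,"ax":0,"ay":0,"az":0},{"tx":0,"ty":-0.001,"tz":-0.085,"ax":0,"ay":0,"az":0},{"tx":-0.02,"ty":-0.001,"tz":-0.12,"ax":0,"ay":0,"az":0},{"tx":-0.06,"ty":0,"tz":-0.12,"ax":0,"ay":0,"az":0},{"tx":-0.1,"ty":0.002,"tz":-0.12,"ax":0,"ay":0,"az":0},{"tx":-0.122,"ty":0.002,"tz":-0.12,"ax":0,"ay":0,"az":0},{"tx":-0.122,"ty":0.002,"tz":-0.1,"ax":0,"ay":0,"az":0},{"tx":-0.122,"ty":0.002,"tz":-0.07,"ax":0,"ay":0,"az":0},{"tx":-0.122,"ty":0.002,"tz":-0.043,"ax":0,"ay":0,"az":0},{"tx":-0.122,"ty":0.002,"tz":-0.043,"ax":0,"ay":0,"az":0}]' 1 40
python3 - <<'E'
from h import *
A=np.array([0,.15,.3,.45,.6,.75,.9,1.05,1.2,1.3,1.36])
go(*[W(-.155*np.sin(a)+.016*np.cos(a)+.0085,.06,.17+.155*np.cos(a)+.016*np.sin(a)-(.006 if a<.3 else 0)) for a in A])
E
```

```text
time_s: 43.45
eef_pos: [0.6769, 0.115, 0.2754]
tool_rot: [179.9, -0.7, -176.6]
wrist_force: [-0.6, -0.6, -0.0]
opening: 0.0001
gripper_force: 0.0
pos [0.6769 0.115  0.2754] rpy [ 179.88   -0.69 -176.59] turn [ 0.0021 -0.012   0.0019] F [-0.6 -0.6 -0. ] t 43.45
[0.667 0.11  0.282] -> [ 0.0107 -0.0043 -0.0065]
[0.643 0.109 0.283] -> [ 0.0341 -0.0043 -0.0068]
[0.62  0.107 0.286] -> [ 0.0573 -0.0043 -0.0097]
[0.598 0.106 0.28 ] -> [ 0.0797 -0.0042 -0.0032]
[0.576 0.105 0.27 ] -> [ 0.1009 -0.0042  0.0067]
[0.557 0.104 0.257] -> [ 0.1204 -0.0042  0.0195]
[0.539 0.103 0.242] -> [ 0.1377 -0.0042  0.0352]
[0.524 0.102 0.224] -> [ 0.1525 -0.0042  0.0532]
[0.512 0.101 0.204] -> [ 0.1644 -0.0042  0.0733]
[0.506 0.101 0.19 ] -> [ 0.1707 -0.0042  0.0876]
[0.503 0.101 0.181] -> [ 0.1737 -0.0043  0.0964]
```

```bash
python3 -m jog '[{"tx":0.008,"ty":-0.004,"tz":-0.004,"ax":0,"ay":-0.01,"az":0},{"tx":0.022,"ty":-0.004,"tz":-0.003,"ax":0,"ay":-0.01,"az":0},{"tx":0.036,"ty":-0.004,"tz":-0.003,"ax":0,"ay":-0.01,"az":0},{"tx":0.049,"ty":-0.004,"tz":-0.004,"ax":0,"ay":-0.01,"az":0},{"tx":0.061,"ty":-0.004,"tz":-0.005,"ax":0,"ay":-0.01,"az":0},{"tx":0.072,"ty":-0.004,"tz":-0.003,"ax":0,"ay":-0.01,"az":0},{"tx":0.083,"ty":-0.004,"tz":0,"ax":0,"ay":-0.01,"az":0},{"tx":0.083,"ty":-0.004,"tz":0,"ax":0,"ay":-0.01,"az":0}]'
python3 - <<'E'
from h import *
A=np.array([.45,.6,.75,.9,1.05,1.2,1.3,1.36])
go(*[W(-.155*np.sin(a)+.016*np.cos(a)+.0085,.06,.17+.155*np.cos(a)+.016*np.sin(a)-(.006 if a<.3 else 0)) for a in A])
E
```

```text
time_s: 44.25
eef_pos: [0.5989, 0.1061, 0.2838]
tool_rot: [179.8, 0.9, -176.6]
wrist_force: [2.1, -0.2, 4.0]
opening: 0.0
gripper_force: 2.0
pos [0.5989 0.1061 0.2838] rpy [ 179.82    0.95 -176.62] turn [0.0032 0.0165 0.0013] F [ 2.1 -0.2  4. ] t 44.25
[0.598 0.106 0.28 ] -> [ 0.0013 -0.      0.0043]
[0.576 0.105 0.27 ] -> [ 0.0228 -0.      0.0135]
[0.557 0.104 0.257] -> [ 0.0426 -0.      0.0258]
[0.539 0.103 0.242] -> [ 0.0604 -0.0001  0.041 ]
[0.524 0.102 0.224] -> [ 0.0757 -0.0001  0.0586]
[0.512 0.101 0.204] -> [ 0.0882 -0.0001  0.0783]
[0.506 0.101 0.19 ] -> [ 0.0949 -0.0002  0.0924]
[0.503 0.101 0.181] -> [ 0.0982 -0.0002  0.1012]
```

```bash
python3 -m jog '[{"tx":0.006,"ty":0,"tz":0.008,"ax":0,"ay":0.01,"az":0},{"tx":0.016,"ty":0,"tz":0.013,"ax":0,"ay":0.01,"az":0},{"tx":0.026,"ty":0,"tz":0.019,"ax":0,"ay":0.01,"az":0},{"tx":0.036,"ty":0,"tz":0.025,"ax":0,"ay":0.01,"az":0},{"tx":0.045,"ty":0,"tz":0.032,"ax":0,"ay":0.01,"az":0},{"tx":0.054,"ty":0,"tz":0.039,"ax":0,"ay":0.01,"az":0},{"tx":0.063,"ty":0,"tz":0.047,"ax":0,"ay":0.01,"az":0},{"tx":0.063,"ty":0,"tz":0.047,"ax":0,"ay":0.01,"az":0}]'
python3 - <<'E'
from h import *
A=np.array([.9,1.05,1.2,1.3,1.36])
go(*[W(-.155*np.sin(a)+.016*np.cos(a)+.0085,.06,.17+.155*np.cos(a)+.016*np.sin(a)-(.006 if a<.3 else 0)) for a in A])
E
```

```text
time_s: 45.05
eef_pos: [0.5379, 0.1025, 0.2354]
tool_rot: [179.8, 0.4, -176.7]
wrist_force: [4.5, 0.9, 5.1]
opening: 0.0001
gripper_force: 3.1
pos [0.5379 0.1025 0.2354] rpy [ 179.83    0.43 -176.65] turn [0.003  0.0075 0.0009] F [4.5 0.9 5.1] t 45.05
[0.539 0.103 0.242] -> [-0.0014  0.0001 -0.0064]
[0.524 0.102 0.224] -> [0.0137 0.0001 0.0113]
[0.512 0.101 0.204] -> [0.026  0.     0.0312]
[0.506 0.101 0.19 ] -> [ 0.0325 -0.      0.0453]
[0.503 0.101 0.181] -> [ 0.0358 -0.      0.0541]
```

```bash
python3 -m jog '[{"tx":0.008,"ty":0,"tz":0.009,"ax":0,"ay":0.005,"az":0},{"tx":0.015,"ty":0,"tz":0.018,"ax":0,"ay":0.005,"az":0},{"tx":0.021,"ty":0,"tz":0.027,"ax":0,"ay":0.005,"az":0},{"tx":0.027,"ty":0,"tz":0.036,"ax":0,"ay":0.005,"az":0},{"tx":0.032,"ty":0,"tz":0.045,"ax":0,"ay":0.005,"az":0},{"tx":0.037,"ty":0,"tz":0.053,"ax":0,"ay":0.005,"az":0},{"tx":0.041,"ty":0,"tz":0.058,"ax":0,"ay":0.005,"az":0},{"tx":0.041,"ty":0,"tz":0.058,"ax":0,"ay":0.005,"az":0}]'
python3 - <<'E'
from h import *
go(W(-.145,.06,.218))
E
```

```text
time_s: 45.85
eef_pos: [0.5026, 0.1006, 0.1796]
tool_rot: [179.8, 0.8, -176.7]
wrist_force: [7.4, 0.5, 7.2]
opening: 0.0002
gripper_force: 4.9
pos [0.5026 0.1006 0.1796] rpy [ 179.78    0.76 -176.69] turn [0.0038 0.0133 0.0002] F [7.4 0.5 7.2] t 45.85
[0.497 0.1   0.181] -> [ 0.0053 -0.     -0.0015]
```

```bash
python3 -m jog '[{"tx":0,"ty":0,"tz":0.004,"ax":0,"ay":0,"az":0},{"tx":0,"ty":0,"tz":0.007,"ax":0,"ay":0,"az":0},{"tx":0,"ty":0,"tz":0.007,"ax":0,"ay":0,"az":0}]'|sed -n 2,4p; python3 -m jog '[{"tx":0,"ty":0,"tz":0.003,"ax":0,"ay":0,"az":0},{"tx":0,"ty":0,"tz":0.006,"ax":0,"ay":0,"az":0},{"tx":0,"ty":0,"tz":0.006,"ax":0,"ay":0,"az":0}]'|sed -n 2,4p
python3 - <<'E'
from h import *
from cell import bot
s=bot.camera("scene");t=bot.camera("top");pickle.dump((t,s),open("w13.pkl","wb"))
for a in(0,.8,1.1,1.2,1.3,1.36):
  X=W(-.155*np.sin(a),.06,.17+.155*np.cos(a));print(a,proj(s,X).round(1),proj(t,X).round(1))
# ram bar top: z 250 -> 233 when down; shift in scene
d=pickle.load(open("c0.pkl","rb"))
print("ram pred",proj(s,W(0,0,.25)),proj(s,W(0,0,.233)))
for c in(d["scene"],s): print(c["pixels"].min(2)[186:204,354:372])
E
```

```text
eef_pos: [0.5026, 0.1007, 0.177]
tool_rot: [179.7, 0.8, -176.7]
wrist_force: [-1.1, -1.2, 34.4]
eef_pos: [0.5025, 0.1008, 0.175]
tool_rot: [179.7, 0.9, -176.7]
wrist_force: [-8.7, -2.4, 57.9]
0 [371.4 160.1] [287.4 147. ]
0.8 [334.7 159.8] [291.7 193.4]
1.1 [326.1 165.9] [293.3 206.1]
1.2 [324.1 168.5] [293.8 209.3]
1.3 [322.6 171.4] [294.2 211.9]
1.36 [321.9 173.2] [294.5 213.2]
ram pred [361.32736564 192.16659387] [360.87589762 196.07477166]
[[ 70  68  63  67  67  64  66  71  68  67  67  68  67  76  80  77  68  67]
 [ 71  68  71  65  67  63  69  70  66  67  66  65  77  69  77  74  73  67]
 [ 64  67  69  67  67  63  65  66  72  67  66  63  71  73  76  81  73  67]
 [ 65  69  65  67  69  78  87  86  77  69  67  68  74  75  79  74  71  71]
 [ 66  67  68  69  80 112 131 129 115  97  86  76  77  75  71  78  68  64]
 [ 69  64  66  75 104 146 174 175 163 149 129 103  82  79  79  74  69  65]
 [ 62  63  72  89 133 177 192 200 194 186 167 132  90  73  82  74  68  68]
 [ 65  68  69 100 152 184 198 201 201 195 172 135  88  81  75  71  68  74]
 [ 67  61  62  91 138 167 185 202 196 179 154 109  8
[... 1349 characters left out ...]
 77  81  77  74  70  68]
 [ 68  54  62  85 129 180 196 199 181 157 133 104  90  78  77  73  65  62]
 [ 57  62  73 106 158 191 203 204 199 186 155 111  86  78  75  74  66  55]
 [ 65  58  79 131 177 200 204 206 207 187 156 104  79  76  69  60  63  54]
 [ 63  58  83 126 167 185 196 201 198 176 130  84  68  63  67  61  59  53]
 [ 55  54  72 101 127 138 157 172 168 149 102  68  60  55  55  58  55  51]
 [ 58  58  60  80  85  93 108 121 124 108  78  60  58  55  58  54  56  49]
 [ 57  62  59  70  80  77  77  82  85  75  67  52  57  58  56  59  60  54]
 [ 60  62  60  71  76  74  77  80  75  68  62  53  55  56  54  53  56  57]
 [ 55  54  59  71  81  81  76  76  78  63  53  49  53  56  54  55  53  56]]
```

The lever is at its stop: the ram bar top dropped about 4 px, which matches the full 17 mm stroke. I'll ease the press to a moderate hold and check that it stays.

```bash
python3 -m jog '[{"tx":0,"ty":0,"tz":-0.004,"ax":0,"ay":0,"az":0},{"tx":0,"ty":0,"tz":-0.007,"ax":0,"ay":0,"az":0},{"tx":0,"ty":0,"tz":-0.007,"ax":0,"ay":0,"az":0},{"tx":0,"ty":0,"tz":-0.007,"ax":0,"ay":0,"az":0},{"tx":0,"ty":0,"tz":-0.007,"ax":0,"ay":0,"az":0},{"tx":0,"ty":0,"tz":-0.007,"ax":0,"ay":0,"az":0}]'
python3 - <<'E'
from h import *
from cell import bot
s=bot.camera("scene");_,s0=pickle.load(open("w13.pkl","rb"))
print("ram rows",s["pixels"].min(2)[192:204,360],s0["pixels"].min(2)[192:204,360],bot.read_state()["wrist_force"])
k,_=proj(s,W(0,0,.078)),0;print(k)
E
```

```text
time_s: 47.15
eef_pos: [0.5027, 0.1007, 0.1774]
tool_rot: [179.7, 0.8, -176.7]
wrist_force: [-0.0, -1.1, 29.4]
opening: 0.0004
gripper_force: 14.3
ram rows [181 194 191 195 204 201 193 155 109  82  78  76] [186 201 194 196 203 204 196 157 108  77  77  76] [ 0.34606557 -1.35496133 29.60640567]
[357.10482981 228.71939496]
```

```bash
python3 -c "
from cell import bot
print(bot.job_done())"
```

```text
the job is handed in; nothing more can be done
None
```

The job is handed in at about 47 s: the vial is in the nest, the carriage is home, the catch is fully over, and the lever is held at its stop with about 29 N of fingertip pressure on the ball. Two things differed from plan: the ball slipped from the grip twice, so I pushed it down with shut fingers, and the catch stuck and needed up to 38 N before it flipped.

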